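Stand up the fallen spray can and snap its overcap home

ROBOT

A 6-joint arm with a two-finger parallel gripper is mounted at the origin on the work surface. World frame = base frame: x ahead of the robot, y to its left, z up, the work surface at z = 0. Lengths are in mm, angles in rad, forces in N, time in s.
With the tool pointing down it reaches from about 275 to 1000 mm from the base axis. Payload 8.4 kg.
Tool frame: the origin (TCP) lies at the very end of the fingers, on their centre line; the grasp point (between the pads) lies 19 mm behind it; z points along the fingers, y is the direction in which the jaws open and shut (so a half turn about z gives the same grasp; the last joint's range is limited). The gripper opens to 85 mm and grips with 20 to 120 N. Pads are 22 mm wide; open, the fingers measure 114 mm over their backs; the gripper's body (76 mm by 85 mm) begins 54 mm behind the grasp point. The pads swing forward as they close: fully open they stand 13 mm farther back than shut.
Start: joints at [1.344, 0.353, 1.633, -0, 1.155, -0.002], TCP at [139.318, 609.277, 231.281] pointing down, gripper open.
Joint ranges: [-2.63, 2.63], [-0.92, 2.1], [0.06, 2.66], [-1.3, 4.44], [0, 2.69], [-3.02, 3.02]. Speed limits (rad/s): [2.22, 2.22, 2.79, 3.14, 3.14, 3.14].

INTERFACE

Orientations are given as [roll, pitch, yaw] about the fixed x, y, z axes, in that order (R = Rz(yaw) Ry(pitch) Rx(roll)).
In Python, from rig import readout, grab_frame, calibration, r gives the robot as it stands. The module is installed in compiled form; this text tells all that it offers.
- The arm moves only by the tool play_rows, never from a script. Its argument "rows" is a list of rows, each a list of 3 entries, a list of its own where there are three numbers: the closure in counts, from 0 (fully open) to 255 (shut), then the shift along the tool's x, y, z in cm, then the turn, a rotation vector about the tool's x, y, z in rad. In form: [[gripper, [dx, dy, dz], [rx, ry, rz]], ...]. A call has 1 to 12 rows; each row is the pose to reach, as a shift and turn from the pose commanded when the call began, along the tool's axes at that moment; what a row does not reach only later rows make up. A row lasts 1/12 s, in which the tool goes at most 41.7 mm and 7.16 degrees, less where a joint would pass 70% of its speed; a pose out of reach is approached as far as the arm can. A call with a gripper value outside its range is refused whole. The fingers move at their own pace and stop on an object; "squeeze" is the grip in N (left out, the last holds). Time passes only in rows, so rows that repeat a pose let the fingers close. It gives the time, the measured TCP pose, the force and the opening at its end, in the units of the state.
- readout.sense(): the state, without advancing time (a new reading comes with each control period).
- grab_frame(name): name is "scene" or "top" or "wrist"; returns (picture, depth): 384x512x3 uint8, red, green, blue; 384x512 float32, mm along the optical axis (not along the pixel's ray), 0 where there is no reading.
- calibration(name): a dict with "vfov" (degrees; the focal length in pixels is half the picture's height over the tangent of half this angle, whatever the lens; pixels are square), "cx", "cy" (the principal point, pixels), "cam_to_world" (4x4, takes a point from camera to world coordinates). Camera axes: x right, y down, z forward; pixel columns grow to the right and rows downward; lengths in mm; the calibration is good to about 2 mm. A picture is of the moment at which its call begins: read the wrist's pose just before it. calibration takes no time and is no camera call; for the wrist camera it gives the pose at the moment of the call.
- r.sign_off(): hands the job in, once; it reports no verdict.
The state is a dict: "clock": time; "qpos": joint angles; "qvel": joint speeds; "joint_efforts": joint torques, N m; "eef_pos": TCP position; "tcp_rot": TCP orientation; "contact_force": force on the tool from outside, world axes, zero at the start; "wrist_torque": the same for the moment, N m; "opening": opening from 0.0 (shut) to 1.0 (fully open).
Only numpy, scipy, OpenCV 4.12 (cv2) and the standard library are available. Lean on these libraries where they do the work, as an engineer would, in place of code of your own. Each camera call takes 0.05 s, during which the arm holds its last target.

TASK

A spray can in the row on the white shelf tray has fallen over and lost its red overcap: stand the can up in its gap, in line with the other cans and midway between its two neighbours, and let it go. Then take the red overcap and press it straight down onto the can, through the click and on until it is fully home on the can's ledge, and finish while still holding it pressed down firmly - do not let go or back off. Leave the other cans and the jar where they are.

Things in the scene. Friction and masses are not known exactly. Their poses are not given: they have to be found in the camera images.
- can_mid (a point): The fallen spray can: aluminium, red band, no overcap; round body 48 mm across (grip it there), about 0.16 kg. Point on its axis 50 mm above its underside, half-way up the body. z axis: along the can from underside to spray head; level while it lies, up when it stands. It starts lying on the tray's floor, spray head pointing away from the robot to within about 40 degrees.
- can_ledge (a point): The fallen can's cap ledge: point on its axis 98 mm above its underside; same axes. A flat ledge 4 mm wide on which the cap's rim lands. Above it, in mm from the underside: a centring ring 40 mm across (98-102), sloping shoulder, rolled edge of the valve cup 33 mm across (112-113.5), white spray head 15 mm across (to 131). With the can standing, the ledge is 110 mm above the bench.
- cap_mid (a point): The loose red overcap: a plastic cup, open end down, standing on the bench left or right of the tray; 48 mm outside diameter, 38 mm tall, walls 2 mm, about 0.04 kg. Point at its centre, 19 mm above its rim and 19 mm below its closed top; z axis up through the top. Fully home on the can, this point is 67 mm from can_mid along the can's axis.
- cap_rim (a point): Centre of the overcap's open rim (same axes); it meets can_ledge when fully home. Eight springy ribs inside snap under the can's rolled edge: from about 9 mm above the ledge they push back, rising to about 7 to 14 N near 6 mm; then they click over, the push drops to almost nothing by 4 mm and the cap runs on freely, even drawn down a little, until its rim lands hard on the ledge.
- tray: White steel shelf tray fixed to the bench, 240 mm (its x) by 490 mm (its y), turned a little. Origin: centre of its underside, at bench height; its floor is 12 mm higher; lips 3 mm thick stand 10 mm above the floor all round. x points away from the robot. The row of cans runs along tray y at tray x = -0.05 m; the fallen can's gap is at tray y = 0, its neighbours about 150 mm either side.
- can_green: Neighbour in the row: capped spray can with green band and cap, 48 mm across, 136 mm tall, standing on the tray; origin at the centre of its underside. Leave it alone.
- can_yellow: Neighbour in the row: capped spray can with yellow band and cap, 48 mm across, 136 mm tall, standing on the tray; origin at the centre of its underside. Leave it alone.
- can_black: Neighbour in the row: capped spray can with black band and cap, 48 mm across, 136 mm tall, standing on the tray; origin at the centre of its underside. Leave it alone.
- can_white: Neighbour in the row: capped spray can with blue band and white cap, 48 mm across, 136 mm tall, standing on the tray; origin at the centre of its underside. Leave it alone.
- jar: Clear jar of small screws with a white lid, 57 mm across, 64 mm tall, standing on the bench left or right of the tray; origin at the centre of its underside. Leave it alone.
Things that resemble listed ones, but are neither listed nor needed, are in the scene too. What is shaped like the part that bears cap_mid but orange is not meant.

How it is judged (in metres and radians):
On the way, in this order (a step that is already met when the one before it is completed fails the run):
1. the can stands upright on the tray in its gap in the row and has been let go (angle between can_mid's own z axis and vertical below 0.09 rad and x of can_mid in the frame of tray between -0.08 and -0.02 m and y of can_mid in the frame of tray between -0.035 and 0.035 m and z of can_mid in the frame of tray between 0.057 and 0.067 m and contact force between the fingers and can below 0.1 N), for 0.3 s.
2. the overcap has clicked onto the standing can and is fully home (angle between can_mid's own z axis and vertical below 0.09 rad and x of can_mid in the frame of tray between -0.08 and -0.02 m and y of can_mid in the frame of tray between -0.035 and 0.035 m and z of can_mid in the frame of tray between 0.057 and 0.067 m and z of cap_mid in the frame of can_mid between 0.063 and 0.069 m and horizontal distance between cap_mid and can_mid below 0.004 m and angle between the z axis of cap_mid and the z axis of can_mid, either way round below 0.06 rad), for 0.2 s.
At the end, for the whole second after the job is handed in: Can on the tray within 5 degrees of upright, within 30 mm of the row's line and 35 mm of mid-gap; overcap straight on it, past the click, within 2 mm of fully home; the gripper still on the cap, pushing down so that the can bears on the tray with over 6 N (it weighs about 2 N) (all of step 2 and contact force between can and tray above 6 N and contact force between the fingers and cap above 2 N); the arm keeps its last pose, push and grip.
It fails at once if another can was knocked over or shifted by more than 30 mm (distance of any of can_green, can_yellow, can_black, can_white from where it was at the start of the episode above 0.03 m or angle between any of can_green, can_yellow, can_black, can_white's own z axis and vertical above 0.35 rad).
It fails at once if the jar was shifted by more than 30 mm (distance of jar from where it was at the start of the episode above 0.03 m).
It also fails if it takes over 72 s, if anything falls off the work surface, if the arm or the gripper's body presses on something with over 40 N, if the wrist force passes 120 N, or if a joint passes its speed limit or range.

## Working session

There is one attempt and no reset: what is moved stays moved. The work goes in short steps, Python scripts to look and compute and a tool call to move; the robot and the scene stay as the last step left them, time stands still between calls to the robot, and variables do not carry over. Pictures are saved under pics/ and viewed, and the job is handed in when it is done.

Besides the shell and the picture viewer there is one more tool, called in YAML: its name, and indented under it one key for each argument. play_rows: Moves the arm, as the interface text tells. Its arguments: {"type":"object","properties":{"rows":{"type":"array"},"squeeze":{"type":"number"}},"required":["rows"]}

```bash
mkdir -p pics
python3 - <<'E'
from rig import readout, grab_frame, calibration, r
import cv2,numpy as np
print(readout.sense())
for n in ["scene","top","wrist"]:
    c=calibration(n);print(n,c)
    p,d=grab_frame(n)
    cv2.imwrite(f"pics/{n}0.png",p[...,::-1]);np.save(f"pics/{n}0.npy",d);np.save(f"pics/{n}0c.npy",p)
E
```

```text
{'clock': 0.0, 'qpos': array([ 1.34358458e+00,  3.53629940e-01,  1.63416462e+00,  8.66842436e-06,
        1.15518751e+00, -2.39976860e-03]), 'qvel': array([ 0.00149253, -0.00011382, -0.00166035,  0.00145555,  0.00061074,
        0.00128049]), 'joint_efforts': array([-1.42100162e-04, -6.05238318e+01, -3.42073131e+01,  1.35189171e-04,
        9.02819680e-03, -1.41689975e-05]), 'eef_pos': array([139.21399098, 608.79679922, 230.56000551]), 'tcp_rot': array([-3.14020326e+00, -1.12598715e-05,  2.91677717e+00]), 'contact_force': array([-0.89055965, -0.1754763 , -0.25749376]), 'wrist_torque': array([-0.05079361, -0.03015536, -0.00150454]), 'opening': 0.9998795081525245}
scene {'vfov': 53.309836449546715, 'cx': 256.75318432492185, 'cy': 190.70214312956006, 'cam_to_world': array([[-4.50244173e-01,  7.29129974e-01, -5.15412133e-01,
         1.19519239e+03],
       [ 8.92854164e-01,  3.73827960e-01, -2.51125663e-01,
         3.10025207e+02],
       [ 9.57221832e-03, -5.73255735e-01, -8.19320593e-01,
         1.06492100e+03],
       [ 0.00000000e+00,  0.00000000e+00,  0.00000000e+00,
         1.0
[... 197 characters left out ...]
,
       [-9.99704866e-01,  1.77974516e-02, -1.65357902e-02,
         8.29228318e+00],
       [ 1.49795818e-02, -8.42782112e-02, -9.96329662e-01,
         1.54968520e+03],
       [ 0.00000000e+00,  0.00000000e+00,  0.00000000e+00,
         1.00000000e+00]])}
wrist {'vfov': 67.60035268828716, 'cx': 259.6697499757523, 'cy': 192.3477115913794, 'cam_to_world': array([[ 2.23173661e-01,  9.36412165e-01,  2.70787324e-01,
         6.89581845e+01],
       [ 9.74777176e-01, -2.13897961e-01, -6.36955162e-02,
         6.24996000e+02],
       [-1.72439993e-03,  2.78172464e-01, -9.60529597e-01,
         3.73631736e+02],
       [ 0.00000000e+00,  0.00000000e+00,  0.00000000e+00,
         1.00000000e+00]])}
```

View pics/scene0.png

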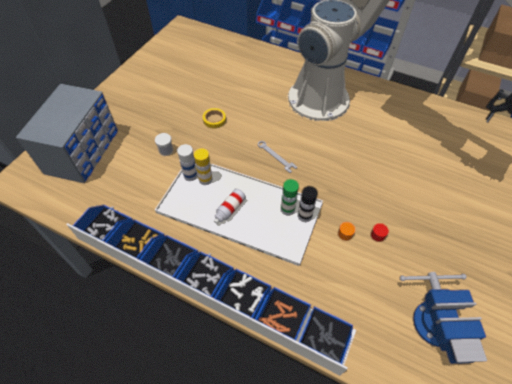

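View pics/top0.png

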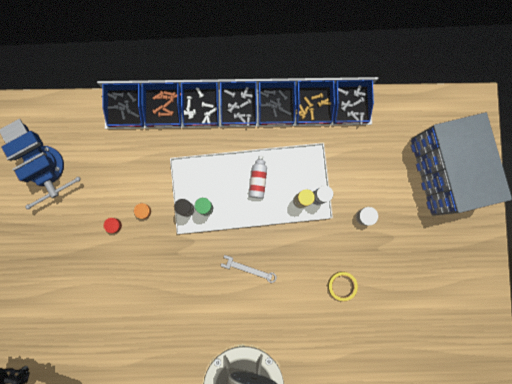

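View pics/wrist0.png

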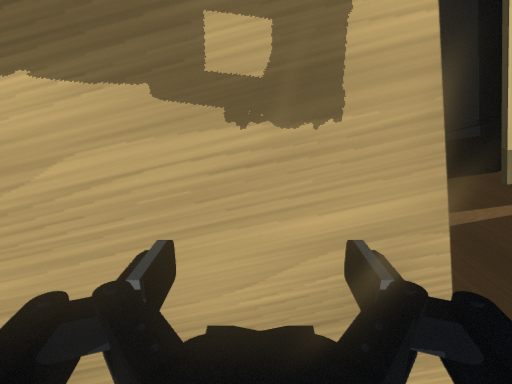

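The top view shows the fallen can (red bands) around (258,178) with its head at (261,158). The red cap is at (112,226). The orange decoy is at (142,211), and the jar with its white lid is at (368,216). Next I'll take measurements and one close crop to check these.

```bash
cat > h.py <<'E'
import numpy as np,cv2
from rig import readout, grab_frame, calibration, r
def cloud(d,c):
    f=192/np.tan(np.radians(c["vfov"]/2)); v,u=np.mgrid[:384,:512]
    P=np.stack([(u-c["cx"])/f*d,(v-c["cy"])/f*d,d,np.ones_like(d)],-1)@c["cam_to_world"].T
    P=P[...,:3]; P[d<=0]=np.nan; return P
E
python3 - <<'E'
from h import *
for n in ["top","scene"]:
    P=cloud(np.load(f"pics/{n}0.npy"),calibration(n)); im=np.load(f"pics/{n}0c.npy")
    hsv=cv2.cvtColor(im,cv2.COLOR_RGB2HSV)
    print(n)
    table=P[250:260,150:180] if n=="top" else P[100:110,300:305]
    print("tab",np.nanmedian(P[250:260,150:200,2]) )
    H,S,V=hsv[...,0].astype(int),hsv[...,1],hsv[...,2]
    red=((H<6)|(H>174))&(S>150)&(V>80)&(np.nan_to_num(P[...,0])>150)&(P[...,2]<200)
    k,l,st,ce=cv2.connectedComponentsWithStats(red.astype(np.uint8))
    for i in range(1,k):
        if st[i,4]>15:
            q=P[l==i]; print(st[i],ce[i].round(1),np.nanmedian(q,0).round(1),np.nanmin(q,0).round(),np.nanmax(q,0).round())
    if n=="top":
        for nm,(u,v) in dict(black=(184,207),green=(203,206),yel=(306,198),white=(324,194),jar=(368,216),orange=(142,211)).items():
            w=P[v-14:v+15,u-14:u+15].reshape(-1,3); zt=np.nanpercentile(w[:,2],95)
            w=P[v-10:v+11,u-10:u+11].reshape(-1,3);
            t=w[abs(w[:,2]-zt)<8]
            print(nm,zt.round(1),((t.max(0)+t.min(0))/2).round(1),np.ptp(t,axis=0).round())
        for (u,v) in [(171,158),(326,146),(331,220),(177,234),(220,180),(300,165),(200,225)]:
            print((u,v),P[v,u].round(1))
        big=cv2.resize(im[130:250,90:400],None,fx=2.5,fy=2.5,interpolation=cv2.INTER_CUBIC)
        cv2.imwrite("pics/crop1.png",big[...,::-1])
E
```

```text
top
tab -0.6795290632089745
[253 172  13   5  50] [258.9 173.9] [652.4 -61.7  57. ] [646. -81.  44.] [660. -43.  67.]
[253 186  11   5  40] [257.9 187.8] [609.  -57.7  58.1] [602. -74.  46.] [615. -42.  65.]
[104 218  16  15 195] [111.5 225. ] [504.3 395.7  36.9] [483. 374.   2.] [527. 420.  50.]
black 150.1 [549.2 160.3 148.7] [46. 58. 13.]
green 149.6 [552.  108.4 147.8] [44. 46. 12.]
yel 150.4 [ 570.1 -194.9  149.8] [44. 54. 14.]
white 150.6 [ 579.5 -245.2  149.3] [47. 47. 14.]
jar 67.0 [ 516.4 -392.3   66.1] [55. 56. 14.]
orange 39.8 [546.  304.1  38.7] [44. 47. 14.]
(171, 158) [713.1 213.8  18.5]
(326, 146) [ 747.8 -283.4   -4.7]
(331, 220) [ 5.083e+02 -2.906e+02 -3.000e-01]
(177, 234) [473.2 198.6   2.1]
(220, 180) [640.8  60.1  14.5]
(300, 165) [ 684.7 -195.2   12.3]
(200, 225) [500.1 125.5   6.8]
scene
tab 32.454304287624836
[231 193  11  10  38] [236.6 196.8] [610.3 -45.6  57.8] [604. -65.  41.] [618. -31.  64.]
[222 202  12  10  50] [228.2 205.9] [654.  -51.8  57.7] [645. -73.  41.] [661. -35.  66.]
[371 224  18  17 218] [379.3 231.8] [515.3 398.1  37.7] [483. 377.   5.] [530. 421.  45.]
```

View pics/crop1.png

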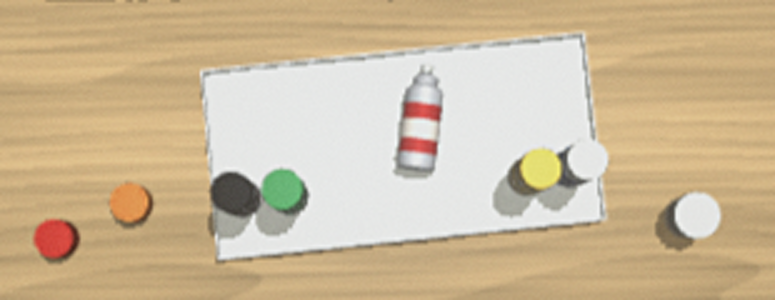

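The crop confirms the choice: the red cap is at crop (55,239), i.e. top view (112,226). The orange cap beside it is the decoy. The fallen can's axis still needs a finer fit.

```bash
cat >> h.py <<'E'
from scipy.spatial.transform import Rotation as Ro
def plan(tgt,zdir,ydir,s=None):
    """tgt TCP mm, zdir tool approach, ydir approx jaw dir -> shift cm, rotvec"""
    s=s or readout.sense(); R0=Ro.from_euler("xyz",s["tcp_rot"])
    z=np.array(zdir,float);z/=np.linalg.norm(z);best=None
    for sg in(1,-1):
        y=sg*np.array(ydir,float);y-=z*(y@z);y/=np.linalg.norm(y)
        R=Ro.from_matrix(np.stack([np.cross(y,z),y,z],1)); rv=(R0.inv()*R).as_rotvec()
        print(sg,"shift cm",(R0.inv().apply(np.array(tgt)-s["eef_pos"])/10).round(2),"rot",rv.round(3),"rows",round(np.linalg.norm(np.array(tgt)-s["eef_pos"])/41.7,1),round(np.degrees(np.linalg.norm(rv))/7.16,1))
E
python3 - <<'E'
from h import *
for n in ["top","scene"]:
    P=cloud(np.load(f"pics/{n}0.npy"),calibration(n)).reshape(-1,3)
    m=(P[:,0]>560)&(P[:,0]<730)&(P[:,1]>-120)&(P[:,1]<10)
    q=P[m&(P[:,2]>28)]
    xy=q[:,:2].astype(np.float32); print(n,len(q),cv2.minAreaRect(xy))
    for a in range(580,720,10):
        t=q[(q[:,0]>=a)&(q[:,0]<a+10)]
        if len(t): print(a,len(t),t[:,1].min().round(),t[:,1].max().round(),(t[:,1].max()/2+t[:,1].min()/2).round(1),t[:,2].max().round(1))
s=readout.sense()
a=np.array([0,0,-1.])
E
```

```text
top 575 ((646.3795776367188, -59.11470031738281), (48.14283752441406, 131.68075561523438), 82.48423767089844)
580 46 -73.0 -27.0 -50.2 67.3
590 55 -77.0 -30.0 -53.5 65.0
600 51 -77.0 -30.0 -53.5 66.4
610 48 -77.0 -31.0 -53.8 63.7
620 48 -81.0 -34.0 -57.2 65.6
630 54 -81.0 -34.0 -57.5 66.7
640 47 -81.0 -34.0 -57.6 66.9
650 52 -85.0 -38.0 -61.1 62.0
660 50 -85.0 -38.0 -61.3 67.5
670 42 -85.0 -41.0 -62.7 63.1
680 32 -79.0 -41.0 -60.2 61.2
690 28 -79.0 -51.0 -64.9 56.5
700 15 -73.0 -61.0 -66.9 45.6
710 3 -70.0 -64.0 -67.0 46.0
scene 551 ((646.9598999023438, -58.28153991699219), (49.389095306396484, 131.772705078125), 83.97883605957031)
580 26 -69.0 -27.0 -48.4 62.8
590 44 -72.0 -29.0 -50.7 64.3
600 37 -73.0 -29.0 -51.2 62.5
610 47 -80.0 -30.0 -55.1 63.8
620 43 -74.0 -33.0 -53.2 63.8
630 42 -76.0 -33.0 -54.4 62.7
640 48 -79.0 -35.0 -56.8 65.1
650 45 -83.0 -35.0 -58.9 65.8
660 47 -80.0 -37.0 -58.5 63.8
670 48 -84.0 -39.0 -61.4 63.2
680 57 -79.0 -39.0 -59.1 59.7
690 37 -81.0 -50.0 -65.5 52.6
700 20 -74.0 -56.0 -64.8 49.4
710 10 -75.0 -62.0 -68.5 44.0
```

Run:
```python
from h import *
t=np.radians(25);z=[-np.sin(t)*.993,np.sin(t)*.122,-np.cos(t)]
plan([700,-65,215],z,[.122,.993,0])
```

```text
1 shift cm [-69.69 -53.2    1.63] rot [ 0.021  0.436 -0.101] rows 21.0 3.6
-1 shift cm [-69.69 -53.2    1.63] rot [ 0.658 -0.032  2.969] rows 21.0 24.3
```

play_rows:
  rows:
    - [0, [-69.7, -53.2, 1.6], [0.02, 0.436, -0.1]]
    - [0, [-69.7, -53.2, 1.6], [0.02, 0.436, -0.1]]
    - [0, [-69.7, -53.2, 1.6], [0.02, 0.436, -0.1]]
    - [0, [-69.7, -53.2, 1.6], [0.02, 0.436, -0.1]]
    - [0, [-69.7, -53.2, 1.6], [0.02, 0.436, -0.1]]
    - [0, [-69.7, -53.2, 1.6], [0.02, 0.436, -0.1]]
    - [0, [-69.7, -53.2, 1.6], [0.02, 0.436, -0.1]]
    - [0, [-69.7, -53.2, 1.6], [0.02, 0.436, -0.1]]
    - [0, [-69.7, -53.2, 1.6], [0.02, 0.436, -0.1]]
    - [0, [-69.7, -53.2, 1.6], [0.02, 0.436, -0.1]]
    - [0, [-69.7, -53.2, 1.6], [0.02, 0.436, -0.1]]
    - [0, [-69.7, -53.2, 1.6], [0.02, 0.436, -0.1]]
  squeeze: 50

```text
clock: 1.15
eef_pos: [454.3, 230.1, 221.9]
tcp_rot: [3.139, -0.436, 3.019]
contact_force: [1.0, 0.3, 0.7]
opening: 1.003
```

Run:
```python
from h import *
t=np.radians(25);z=[-np.sin(t)*.993,np.sin(t)*.122,-np.cos(t)]
s=readout.sense();print(s["eef_pos"],s["qpos"],s["clock"])
plan([700,-65,215],z,[.122,.993,0])
```

```text
[454.31836242 230.0543614  221.9492269 ] [ 0.33764261  0.40711525  1.65098949  0.19182097  1.48005989 -1.16571337] 1.15
1 shift cm [-25.67 -26.25 -11.26] rot [ 0.002  0.    -0.001] rows 9.2 0.0
-1 shift cm [-25.67 -26.25 -11.26] rot [ 0.    -0.004  3.141] rows 9.2 25.1
```

play_rows:
  rows:
    - [0, [-25.7, -26.3, -11.3], [0, 0, 0]]
    - [0, [-25.7, -26.3, -11.3], [0, 0, 0]]
    - [0, [-25.7, -26.3, -11.3], [0, 0, 0]]
    - [0, [-25.7, -26.3, -11.3], [0, 0, 0]]
    - [0, [-25.7, -26.3, -11.3], [0, 0, 0]]
    - [0, [-25.7, -26.3, -11.3], [0, 0, 0]]
    - [0, [-25.7, -26.3, -11.3], [0, 0, 0]]
    - [0, [-25.7, -26.3, -11.3], [0, 0, 0]]
    - [0, [-25.7, -26.3, -11.3], [0, 0, 0]]
    - [0, [-25.7, -26.3, -11.3], [0, 0, 0]]
    - [0, [-25.7, -26.3, -11.3], [0, 0, 0]]

```text
clock: 2.07
eef_pos: [700.5, -66.6, 213.7]
tcp_rot: [3.14, -0.437, 3.015]
contact_force: [-0.3, 0.6, -0.3]
opening: 0.998
```

Run:
```python
from h import *
t=np.radians(25);z=[-np.sin(t)*.993,np.sin(t)*.122,-np.cos(t)]
s=readout.sense();print(s["eef_pos"],s["qpos"],s["clock"])
plan([629.7,-56.7,23],z,[.122,.993,0])
c=calibration("wrist");p,d=grab_frame("wrist");cv2.imwrite("pics/w1.png",p[...,::-1])
P=cloud(d,c).reshape(-1,3);m=(P[:,0]>560)&(P[:,0]<730)&(P[:,1]>-120)&(P[:,1]<10)&(P[:,2]>28)&(P[:,2]<75)
q=P[m];print(len(q),cv2.minAreaRect(q[:,:2].astype(np.float32)),np.percentile(q[:,2],98))
```

```text
[700.4561292  -66.63628425 213.73860201] [-0.10261358  0.7488615   1.08678267  0.01174144  1.74258572 -1.54743995] 2.0667
1 shift cm [-1.6   0.06 20.31] rot [ 0.003 -0.    -0.004] rows 4.9 0.0
-1 shift cm [-1.6   0.06 20.31] rot [-0.    -0.005  3.138] rows 4.9 25.1
4067 ((646.1860961914062, -58.46913146972656), (48.252708435058594, 130.8663787841797), 81.98566436767578) 61.362841044600636
```

View pics/w1.png

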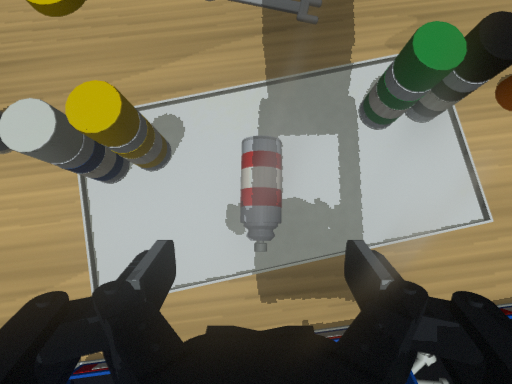

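The wrist view shows the can centred at (262,185) with its head at (261,245). Its fitted centre agrees with the top view to within 1 mm. I'll descend and grip.

play_rows:
  rows:
    - [0, [-1.6, 0.05, 4], [0, 0, 0]]
    - [0, [-1.6, 0.05, 8], [0, 0, 0]]
    - [0, [-1.6, 0.05, 12], [0, 0, 0]]
    - [0, [-1.6, 0.05, 15], [0, 0, 0]]
    - [0, [-1.6, 0.05, 17.5], [0, 0, 0]]
    - [0, [-1.6, 0.05, 19.5], [0, 0, 0]]
    - [0, [-1.6, 0.05, 20.3], [0, 0, 0]]
    - [0, [-1.6, 0.05, 20.3], [0, 0, 0]]
    - [150, [-1.6, 0.05, 20.3], [0, 0, 0]]
    - [255, [-1.6, 0.05, 20.3], [0, 0, 0]]
    - [255, [-1.6, 0.05, 20.3], [0, 0, 0]]
    - [255, [-1.6, 0.05, 20.3], [0, 0, 0]]

```text
clock: 3.12
eef_pos: [630.3, -54.1, 26.3]
tcp_rot: [3.139, -0.433, 3.019]
contact_force: [1.2, -0.0, 4.0]
opening: 0.545
```

play_rows:
  rows:
    - [255, [0, 0, 0], [0, 0, 0]]
    - [255, [0, 0, 0], [0, 0, 0]]
    - [255, [0, 0, 0], [0, 0, 0]]
    - [255, [0, 0, 0], [0, 0, 0]]

```text
clock: 3.45
eef_pos: [630.4, -54.1, 26.3]
tcp_rot: [3.139, -0.433, 3.019]
contact_force: [0.8, 0.0, 6.3]
opening: 0.539
```

Run:
```python
from h import *
s=readout.sense();print(s["qpos"])
S=[([1.34358458e+00,  3.53629940e-01,  1.63416462e+00,0,1.15518751],[139.21399098, 608.79679922, 230.56000551]),
([0.33764261,0.40711525,1.65098949,0.19182097,1.48005989],[454.31836242,230.0543614,221.9492269]),
([-0.10261358,0.7488615,1.08678267,0.01174144,1.74258572],[700.4561292,-66.63628425,213.73860201]),(s["qpos"],s["eef_pos"])]
A=[];b=[]
for q,p in S:
    if abs(q[3])>.1: continue
    a,c,t=q[1],q[1]+q[2],q[1]+q[2]+q[4]
    A+= [[1,0,np.sin(a),np.sin(c),np.cos(c),np.sin(t)],[0,1,np.cos(a),np.cos(c),-np.sin(c),np.cos(t)]]
    b+=[np.hypot(p[0],p[1]),p[2]]
x,res,rk,sv=np.linalg.lstsq(np.array(A),np.array(b),rcond=None);print(x.round(1),rk,sv.round(3))
# offset in tool frame & final target
R=Ro.from_euler("xyz",s["tcp_rot"]);ax=np.array([.990,-.14,0])
mid=np.array([630.8,-56.3,36.])
dt=R.inv().apply(mid-s["eef_pos"]);at=R.inv().apply(ax);print("mid in tool",dt,"axis in tool",at)
h=-.077;t=np.radians(25)
zf=np.array([np.cos(t)*np.cos(h),np.cos(t)*np.sin(h),-np.sin(t)]);yf=np.array([np.sin(h),-np.cos(h),0]);
for y in(yf,-yf):
    Rf=Ro.from_matrix(np.stack([np.cross(y,zf),y,zf],1));
    print(Rf.apply(at), "TCP",np.array([561,-43,64])-Rf.apply([dt[0],0,dt[2]]), "rv",(R.inv()*Rf).as_rotvec())
```

```text
[-0.095492    0.82203315  1.39229727  0.01428279  1.36045751 -1.54917846]
[1.000e-01 2.938e+02 5.679e+02 4.943e+02 5.840e+01 3.424e+02] 6 [3.414 2.478 0.355 0.193 0.188 0.079]
mid in tool [ 3.42330964 -2.14338295 -9.09251965] axis in tool [-0.90727104 -0.01679651 -0.41985371]
[-0.76039034  0.07551247 -0.64482896] TCP [567.77373772 -43.52261107  57.05476297] rv [-2.18652121  0.02141221  2.19310767]
[ 0.00161194 -0.01697079  0.99970465] TCP [570.6586705  -43.74519096  63.25990733] rv [-0.01535003 -1.56747749 -0.04957274]
```

Run:
```python
from h import *
from scipy.optimize import fsolve,least_squares
x=[0,293.8,567.9,494.3,58.4,342.4]
def ik(r,z,t,g):
    wr=r-x[5]*np.sin(t);wz=z-x[5]*np.cos(t)
    f=lambda q:[x[2]*np.sin(q[0])+x[3]*np.sin(q[0]+q[1])+x[4]*np.cos(q[0]+q[1])-wr,x[1]+x[2]*np.cos(q[0])+x[3]*np.cos(q[0]+q[1])-x[4]*np.sin(q[0]+q[1])-wz]
    o=least_squares(f,g);q=o.x;return q.round(2),round(t-q.sum(),2),round(o.cost,2)
for td in (25,30,35,40,45,50,55):
    t=np.radians(td)
    print(td,"pick",ik(635,27,np.pi+t,[.8,1.4]),"lift",ik(650,150,np.pi+t,[.8,1.4]),"place",ik(573,63,np.pi/2+t,[0,2.4]),"placehigh",ik(573,130,np.pi/2+t,[0,2.4]),"retr",ik(573-100*np.cos(t),63+100*np.sin(t),np.pi/2+t,[0,2.4]))
```

```text
25 pick (array([0.83, 1.38]), np.float64(1.37), np.float64(0.0)) lift (array([0.71, 1.3 ]), np.float64(1.57), np.float64(0.0)) place (array([0.82, 2.52]), np.float64(-1.33), np.float64(0.0)) placehigh (array([0.58, 2.54]), np.float64(-1.11), np.float64(0.0)) retr (array([0.8 , 2.72]), np.float64(-1.51), np.float64(0.0))
30 pick (array([0.88, 1.31]), np.float64(1.48), np.float64(0.0)) lift (array([0.77, 1.23]), np.float64(1.67), np.float64(0.0)) place (array([0.71, 2.5 ]), np.float64(-1.12), np.float64(0.0)) placehigh (array([0.48, 2.52]), np.float64(-0.9), np.float64(0.0)) retr (array([0.59, 2.69]), np.float64(-1.19), np.float64(0.0))
35 pick (array([0.93, 1.24]), np.float64(1.59), np.float64(0.0)) lift (array([0.82, 1.16]), np.float64(1.77), np.float64(0.0)) place (array([0.62, 2.48]), np.float64(-0.92), np.float64(0.0)) placehigh (array([0.39, 2.48]), np.float64(-0.69), np.float64(0.0)) retr (array([0.41, 2.65]), np.float64(-0.88), np.float64(0.0))
40 pick (array([0.98, 1.16]), np.float64(1.69), np.float64(0.0)) lift (array([0.88, 1.09]), np.float64(1.87), np.float64(0.0)) place (a
[... 445 characters left out ...]
tr (array([0.2 , 2.52]), np.float64(-0.36), np.float64(0.0))
50 pick (array([1.1 , 1.02]), np.float64(1.9), np.float64(0.0)) lift (array([0.99, 0.96]), np.float64(2.07), np.float64(0.0)) place (array([0.43, 2.36]), np.float64(-0.35), np.float64(0.0)) placehigh (array([0.25, 2.33]), np.float64(-0.14), np.float64(0.0)) retr (array([0.15, 2.45]), np.float64(-0.16), np.float64(0.0))
55 pick (array([1.15, 0.95]), np.float64(2.0), np.float64(0.0)) lift (array([1.04, 0.9 ]), np.float64(2.16), np.float64(0.0)) place (array([0.4 , 2.31]), np.float64(-0.18), np.float64(0.0)) placehigh (array([0.24, 2.28]), np.float64(0.01), np.float64(0.0)) retr (array([0.13, 2.38]), np.float64(0.03), np.float64(0.0))
```

Run:
```python
from h import *
from scipy.optimize import least_squares
x=[0,293.8,567.9,494.3,58.4,342.4]
def ik(r,z,t,g):
    wr=r-x[5]*np.sin(t);wz=z-x[5]*np.cos(t)
    f=lambda q:[x[2]*np.sin(q[0])+x[3]*np.sin(q[0]+q[1])+x[4]*np.cos(q[0]+q[1])-wr,x[1]+x[2]*np.cos(q[0])+x[3]*np.cos(q[0]+q[1])-x[4]*np.sin(q[0]+q[1])-wz]
    o=least_squares(f,g);q=o.x;return q.round(2),round(t-q.sum(),2)
for td in (25,35,40):
  for r in (573,640,700):
    t=np.radians(td)
    print(td,r,"place",ik(r,63,np.pi/2+t,[0,2.4]),"retr",ik(r-90*np.cos(t),63+90*np.sin(t),np.pi/2+t,[0,2.4]))
# full 6R model: fk check with heading change
def fk(q):
    R=Ro.from_euler("z",q[0]); 
    # arm plane: x radial, z up ; rotate about +y by angles from vertical
    def Y(a): return Ro.from_euler("y",a)
    p=np.array([0,0,x[1]])+Y(q[1]).apply([0,0,x[2]])+Y(q[1]+q[2]).apply([x[4],0,x[3]])
    Rw=Y(q[1]+q[2])*Ro.from_euler("z",q[3])*Y(q[4])
    p=p+Rw.apply([0,0,x[5]]); Rt=R*Rw*Ro.from_euler("z",q[5])
    return R.apply(p),Rt
for q,p in [([0.33764261,0.40711525,1.65098949,0.19182097,1.48005989,-1.16571337],[454.3,230,221.9])]:
    P,Rt=fk(q);print(P,p,Rt.as_matrix().round(3)); print(Ro.from_euler("xyz",[3.139,-.436,3.019]).as_matrix().round(3))
```

```text
25 573 place (array([0.82, 2.52]), np.float64(-1.33)) retr (array([0.8, 2.7]), np.float64(-1.49))
25 640 place (array([0.77, 2.39]), np.float64(-1.15)) retr (array([0.7 , 2.56]), np.float64(-1.25))
25 700 place (array([0.76, 2.27]), np.float64(-1.02)) retr (array([0.66, 2.44]), np.float64(-1.1))
35 573 place (array([0.62, 2.48]), np.float64(-0.92)) retr (array([0.44, 2.63]), np.float64(-0.89))
35 640 place (array([0.62, 2.34]), np.float64(-0.78)) retr (array([0.44, 2.5 ]), np.float64(-0.76))
35 700 place (array([0.64, 2.22]), np.float64(-0.68)) retr (array([0.47, 2.37]), np.float64(-0.66))
40 573 place (array([0.54, 2.45]), np.float64(-0.72)) retr (array([0.31, 2.58]), np.float64(-0.62))
40 640 place (array([0.56, 2.31]), np.float64(-0.6)) retr (array([0.36, 2.44]), np.float64(-0.53))
40 700 place (array([0.59, 2.19]), np.float64(-0.51)) retr (array([0.4 , 2.32]), np.float64(-0.46))
[454.91049945 228.61212273 221.9258048 ] [454.3, 230, 221.9] [[-0.123 -0.899 -0.419]
 [-0.992  0.111  0.054]
 [-0.002  0.423 -0.906]]
[[-0.9    0.123 -0.419]
 [ 0.111  0.992  0.054]
 [ 0.422  0.002 -0.906]]
```

```bash
cat > kin.py <<'E'
from h import *
from scipy.optimize import least_squares
x=[0,293.8,567.9,494.3,58.4,342.4]
lo=np.array([-2.63,-.92,.06,-1.3,0,-3.02]);hi=np.array([2.63,2.1,2.66,4.44,2.69,3.02])
Rz=lambda a:Ro.from_euler("z",a); Y=lambda a:Ro.from_euler("y",a)
def fk(q):
    p=np.array([0,0,x[1]])+Y(q[1]).apply([0,0,x[2]])+Y(q[1]+q[2]).apply([x[4],0,x[3]])
    Rw=Y(q[1]+q[2])*Rz(q[3])*Y(q[4])
    p=p+Rw.apply([0,0,x[5]]); return Rz(q[0]).apply(p),Rz(q[0])*Rw*Rz(q[5]+np.pi/2)
def ik(p,R,g):
    f=lambda q:np.r_[(fk(q)[0]-p)/100,(R.inv()*fk(q)[1]).as_rotvec()]
    o=least_squares(f,np.clip(g,lo+.01,hi-.01),bounds=(lo,hi));return o.x,o.cost
def pose(tcp,z,y):
    z=np.array(z,float);z/=np.linalg.norm(z);y=np.array(y,float);y-=z*(y@z);y/=np.linalg.norm(y)
    return np.array(tcp,float),Ro.from_matrix(np.stack([np.cross(y,z),y,z],1))
E
python3 - <<'E'
from kin import *
s=readout.sense();P,R=fk(s["qpos"]);print(P-s["eef_pos"],(R.inv()*Ro.from_euler("xyz",s["tcp_rot"])).magnitude())
for td in(15,25,35):
  t=np.radians(td)
  for psi in(-60,-45,-30,30,45,60):
    h=np.radians(psi);zf=np.array([np.cos(t)*np.cos(h),np.cos(t)*np.sin(h),-np.sin(t)]);yh=np.array([-np.sin(h),np.cos(h),0])
    for sg in(1,-1):
      p,R=pose(np.array([561,-43,63])+9*zf,zf,sg*yh); best=None
      for g4 in(-1,0,1,2,3,4):
        for g6 in(-2,0,2):
          q,c=ik(p,R,[-.1,.6,2.2,g4,.8,g6])
          if c<1e-6:
            m=np.min(np.r_[q-lo,hi-q])
            if best is None or m>best[0]: best=(m,q)
      if best: print(td,psi,sg,round(best[0],2),best[1].round(2))
E
```

```text
[-0.10418915 -1.50109498  0.01611616] 4.80143482725915e-16
15 -45 1 0.01 [0.51 0.91 2.25 4.43 1.31 1.59]
15 -45 -1 0.01 [ 0.51  0.91  2.25  4.43  1.31 -1.55]
15 -30 1 0.27 [0.4  0.96 2.39 4.03 1.44 1.74]
15 -30 -1 0.27 [ 0.4   0.96  2.39  4.03  1.44 -1.41]
15 30 1 0.35 [-0.63  0.92  2.31  2.01  1.35  1.48]
15 30 -1 0.35 [-0.63  0.92  2.31  2.01  1.35 -1.66]
15 45 1 0.5 [-0.68  0.9   2.16  1.65  1.3   1.66]
15 45 -1 0.5 [-0.68  0.9   2.16  1.65  1.3  -1.48]
15 60 1 0.68 [-0.68  0.91  1.98  1.36  1.35  1.82]
15 60 -1 0.68 [-0.68  0.91  1.98  1.36  1.35 -1.32]
25 -45 1 0.01 [0.46 0.77 2.27 4.43 1.1  1.46]
25 -45 -1 0.01 [ 0.46  0.77  2.27  4.43  1.1  -1.68]
25 -30 1 0.25 [0.35 0.79 2.41 3.99 1.17 1.61]
25 -30 -1 0.25 [ 0.35  0.79  2.41  3.99  1.17 -1.53]
25 30 1 0.33 [-0.58  0.77  2.33  2.03  1.12  1.61]
25 30 -1 0.33 [-0.58  0.77  2.33  2.03  1.12 -1.53]
25 45 1 0.48 [-0.64  0.77  2.18  1.63  1.11  1.78]
25 45 -1 0.48 [-0.64  0.77  2.18  1.63  1.11 -1.36]
25 60 1 0.64 [-0.64  0.8   2.02  1.31  1.2   1.92]
25 60 -1 0.64 [-0.64  0.8   2.02  1.31  1.2  -1.22]
35 -30 1 0.27 [0.28 0.63 2.39 4.02 0.88 1.46]
35 -30 -1 0.27 [ 0.28  0.63  2.39  4.02  0.88 -1.68]
35 30 1 0.34 [-0.51  0.64  2.32  1.99  0.87  1.78]
35 30 -1 0.34 [-0.51  0.64  2.32  1.99  0.87 -1.36]
35 45 1 0.48 [-0.57  0.66  2.18  1.57  0.93  1.94]
35 45 -1 0.48 [-0.57  0.66  2.18  1.57  0.93 -1.2 ]
35 60 1 0.63 [-0.58  0.69  2.03  1.25  1.04  2.05]
35 60 -1 0.63 [-0.58  0.69  2.03  1.25  1.04 -1.09]
```

Run:
```python
from kin import *
s=readout.sense();R0=Ro.from_euler("xyz",s["tcp_rot"]);p0=s["eef_pos"]
at=np.array([-.907,-.017,-.42]); 
at=R0.inv().apply(np.r_[R0.apply(at)[:2],0]);at/=np.linalg.norm(at);print("axis tool",at)
t=np.arctan2(-at[2],-at[0]);print("t",t)
q0,c=ik(np.array([640,-55,300.]),R0,s["qpos"]);print(q0.round(3),c)
h=np.radians(45)
zf=np.array([np.cos(t)*np.cos(h),np.cos(t)*np.sin(h),-np.sin(t)]);yh=np.array([-np.sin(h),np.cos(h),0])
for z in(63,120,180,240,300):
    p,R=pose(np.array([561,-43,z])+9*zf,zf,yh)
    q,c=ik(p,R,[-.64,.77,2.18,1.63,1.11,1.78]);print(z,q.round(2),c,p.round(1))
q1=q
prev=None
for f in np.linspace(0,1,25):
    P,R=fk(q0+f*(q1-q0)); a=R.apply(at)
    print(round(f,2),P.round(0),"canaxis",a.round(2),"toolz",R.as_matrix()[:,2].round(2),None if prev is None else round(np.degrees((prev.inv()*R).magnitude()),1)); prev=R
```

```text
axis tool [-0.90740378 -0.01700621 -0.41991567]
t 0.4334193224213695
[-0.094  0.585  1.188  0.015  1.802 -1.541] 2.6098446835687445e-30
63 [-0.64  0.77  2.18  1.63  1.12  1.78] 7.759546128910872e-27 [566.8 -37.2  59.2]
120 [-0.64  0.64  2.2   1.57  1.11  1.91] 2.465018979598882e-28 [566.8 -37.2 116.2]
180 [-0.64  0.5   2.2   1.51  1.12  2.06] 5.9087025329782975e-30 [566.8 -37.2 176.2]
240 [-0.64  0.37  2.18  1.44  1.13  2.22] 7.379233869288603e-21 [566.8 -37.2 236.2]
300 [-0.64  0.25  2.15  1.37  1.16  2.39] 1.6594983366246612e-30 [566.8 -37.2 296.2]
0.0 [640. -55. 300.] canaxis [ 0.99 -0.14 -0.  ] toolz [-0.42  0.05 -0.91] None
0.04 [630. -49. 293.] canaxis [ 0.95 -0.32 -0.  ] toolz [-0.41  0.12 -0.91] 10.6
0.08 [621. -43. 287.] canaxis [ 0.87 -0.49 -0.02] toolz [-0.4   0.18 -0.9 ] 10.8
0.12 [613. -37. 281.] canaxis [ 0.76 -0.64 -0.03] toolz [-0.38  0.25 -0.89] 10.9
0.17 [605. -30. 277.] canaxis [ 0.63 -0.78 -0.05] toolz [-0.36  0.31 -0.88] 11.1
0.21 [598. -24. 274.] canaxis [ 0.47 -0.88 -0.07] toolz [-0.33  0.37 -0.87] 11.2
0.25 [592. -17. 272.] canaxis [ 0.29 -0.95 -0.09] toolz [-
[... 778 characters left out ...]
is [-0.93 -0.05  0.37] toolz [ 0.17  0.78 -0.6 ] 12.5
0.71 [572.  14. 287.] canaxis [-0.87  0.08  0.48] toolz [ 0.24  0.79 -0.57] 12.6
0.75 [572.  10. 290.] canaxis [-0.79  0.17  0.59] toolz [ 0.3   0.78 -0.55] 12.7
0.79 [573.   5. 292.] canaxis [-0.67  0.24  0.7 ] toolz [ 0.36  0.78 -0.52] 12.8
0.83 [573.  -1. 294.] canaxis [-0.54  0.27  0.8 ] toolz [ 0.42  0.76 -0.5 ] 12.8
0.88 [572.  -8. 296.] canaxis [-0.39  0.25  0.88] toolz [ 0.48  0.74 -0.47] 12.9
0.92 [571. -17. 296.] canaxis [-0.25  0.2   0.95] toolz [ 0.53  0.71 -0.45] 13.0
0.96 [570. -27. 297.] canaxis [-0.11  0.11  0.99] toolz [ 0.59  0.68 -0.44] 13.0
1.0 [567. -37. 296.] canaxis [ 0.01 -0.01  1.  ] toolz [ 0.64  0.64 -0.42] 13.1
```

Run:
```python
from kin import *
s=readout.sense();R0=Ro.from_euler("xyz",s["tcp_rot"])
print((R0.inv().apply(np.array([640,-55,300.])-s["eef_pos"])/10).round(2))
```

```text
[ 10.61   0.09 -25.24]
```

play_rows:
  rows:
    - [255, [0.8, 0, -1.8], [0, 0, 0]]
    - [255, [2, 0, -5], [0, 0, 0]]
    - [255, [3.5, 0, -8.5], [0, 0, 0]]
    - [255, [5, 0, -12], [0, 0, 0]]
    - [255, [6.5, 0, -15.5], [0, 0, 0]]
    - [255, [8, 0, -19], [0, 0, 0]]
    - [255, [9.5, 0.1, -22.5], [0, 0, 0]]
    - [255, [10.6, 0.1, -25.2], [0, 0, 0]]
    - [255, [10.6, 0.1, -25.2], [0, 0, 0]]
    - [255, [10.6, 0.1, -25.2], [0, 0, 0]]
  squeeze: 60

```text
clock: 4.28
eef_pos: [640.3, -55.0, 300.1]
tcp_rot: [3.139, -0.431, 3.019]
contact_force: [-0.6, 0.4, -3.4]
opening: 0.538
```

Run:
```python
from kin import *
s=readout.sense();print(s["eef_pos"],s["qpos"].round(3),s["clock"])
c=calibration("wrist");p,d=grab_frame("wrist");cv2.imwrite("pics/w2.png",p[...,::-1]);np.save("pics/w2.npy",cloud(d,c))
p,d=grab_frame("scene");cv2.imwrite("pics/s2.png",p[...,::-1])
```

```text
[640.27991356 -54.96085096 300.1058799 ] [-0.095  0.584  1.189  0.014  1.8   -1.543] 4.2833
```

View pics/w2.png

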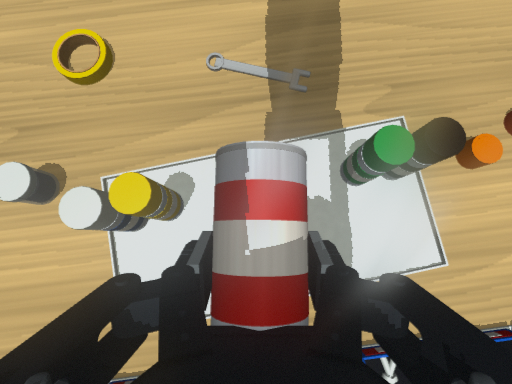

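View pics/s2.png

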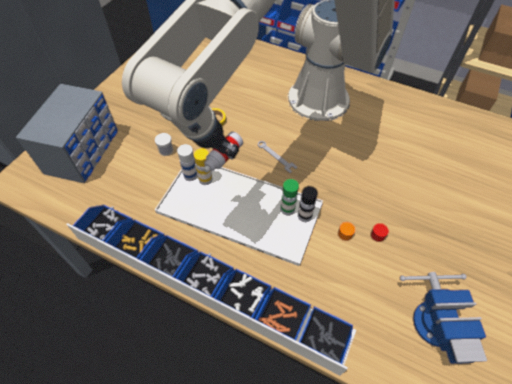

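The can is held squarely at wrist view (260,235), with its underside edge at row 148. I'll fit the axis in the tool frame and lay out the swing.

```bash
cat > path.py <<'E'
from kin import *
AT=np.array([-.9074,-.017,-.42])
E
python3 - <<'E'
from kin import *
s=readout.sense();R0=Ro.from_euler("xyz",s["tcp_rot"]);p0=s["eef_pos"]
W=np.load("pics/w2.npy");im=cv2.imread("pics/w2.png")
Q=W[155:312,200:322].reshape(-1,3);T=R0.inv().apply(Q-p0)
d=np.linalg.norm(T-[3.4,0,-9],axis=1);T=T[(d<75)&(abs(T[:,1])<26)&(T[:,2]<20)]
print(len(T),T.min(0),T.max(0))
def res(v):
    a=np.array([-np.cos(v[0])*np.cos(v[1]),np.sin(v[1]),-np.sin(v[0])*np.cos(v[1])]);w=T-np.array([0,v[2],v[3]])
    return np.linalg.norm(w-np.outer(w@a,a),axis=1)-24
o=least_squares(res,[.43,0,0,-9],loss="soft_l1");v=o.x;print(v,np.abs(o.fun).mean())
a=np.array([-np.cos(v[0])*np.cos(v[1]),np.sin(v[1]),-np.sin(v[0])*np.cos(v[1])]);print("axis",a)
s_=(T-np.array([0,v[2],v[3]]))@a; print(np.percentile(s_,[0,.5,1,2,50,99]))
E
```

```text
16461 [-20.20513698 -25.9879253  -79.08951127] [52.68457007 25.99843352  5.85748569]
[ 4.48164636e-01 -8.34357439e-03 -5.12282025e-02 -1.51255048e+01] 1.3977975654214436
axis [-0.90121254 -0.00834348 -0.43329707]
[-52.96361259 -48.4236769  -47.33782664 -46.37792162  -7.84475834
  20.95953437]
```

```bash
cat > path.py <<'E'
from kin import *
import sys,json
t=.445;h=np.radians(45)
zf=np.array([np.cos(t)*np.cos(h),np.cos(t)*np.sin(h),-np.sin(t)]);yh=np.array([-np.sin(h),np.cos(h),0])
MID=np.array([.5,0,-13.])
def place(m):
    p,R=pose([0,0,0],zf,yh); return np.array(m)-R.apply(MID),R
E
python3 - <<'E'
from path import *
s=readout.sense()
p,R=place([561,-43,255]);print(p)
q1,c=ik(p,R,[-.64,.3,2.15,1.4,1.16,2.3]);print(q1.round(3),c)
json.dump([list(s["qpos"]),list(q1)],open("p.json","w"))
E
cat > rows.py <<'E'
from path import *
k=int(sys.argv[1]);N=44
q0,q1=map(np.array,json.load(open("p.json")))
s=readout.sense();R0=Ro.from_euler("xyz",s["tcp_rot"]);p0=s["eef_pos"]
print(s["qpos"].round(2),"plan",(q0+k/N*(q1-q0)).round(2),s["clock"])
b,B=fk(q0); off=0
o=[]
for i in range(k+1,k+12):
    P,R=fk(q0+i/N*(q1-q0))
    o.append([255,[float(v) for v in (R0.inv().apply(P+[0.1,1.5,0]-p0)/10).round(1)],[float(v) for v in (R0.inv()*R).as_rotvec().round(2)]])
print(json.dumps(o))
E
python3 rows.py 0
```

```text
[569.44933743 -34.55066257 249.85535289]
[-0.625  0.335  2.172  1.416  1.124  2.276] 6.1024050346052585e-25
[-0.1   0.59  1.19  0.01  1.8  -1.54] plan [-0.1   0.59  1.19  0.01  1.8  -1.54] 4.3833
[[255, [0.3, 0.3, 0.7], [-0.04, 0.0, 0.09]], [255, [0.6, 0.6, 1.4], [-0.07, 0.01, 0.18]], [255, [0.9, 0.9, 2.1], [-0.11, 0.02, 0.28]], [255, [1.1, 1.2, 2.7], [-0.14, 0.03, 0.37]], [255, [1.4, 1.6, 3.3], [-0.18, 0.05, 0.46]], [255, [1.7, 2.0, 3.8], [-0.21, 0.06, 0.56]], [255, [2.0, 2.3, 4.4], [-0.25, 0.08, 0.66]], [255, [2.3, 2.7, 4.8], [-0.28, 0.11, 0.75]], [255, [2.5, 3.1, 5.2], [-0.32, 0.13, 0.85]], [255, [2.8, 3.4, 5.6], [-0.35, 0.16, 0.95]], [255, [3.0, 3.8, 6.0], [-0.38, 0.2, 1.04]]]
```

play_rows:
  rows:
    - [255, [0.3, 0.3, 0.7], [-0.04, 0.0, 0.09]]
    - [255, [0.6, 0.6, 1.4], [-0.07, 0.01, 0.18]]
    - [255, [0.9, 0.9, 2.1], [-0.11, 0.02, 0.28]]
    - [255, [1.1, 1.2, 2.7], [-0.14, 0.03, 0.37]]
    - [255, [1.4, 1.6, 3.3], [-0.18, 0.05, 0.46]]
    - [255, [1.7, 2.0, 3.8], [-0.21, 0.06, 0.56]]
    - [255, [2.0, 2.3, 4.4], [-0.25, 0.08, 0.66]]
    - [255, [2.3, 2.7, 4.8], [-0.28, 0.11, 0.75]]
    - [255, [2.5, 3.1, 5.2], [-0.32, 0.13, 0.85]]
    - [255, [2.8, 3.4, 5.6], [-0.35, 0.16, 0.95]]
    - [255, [3.0, 3.8, 6.0], [-0.38, 0.2, 1.04]]

```text
clock: 5.3
eef_pos: [590.6, -10.3, 254.3]
tcp_rot: [-2.931, -0.545, 1.805]
contact_force: [0.4, -0.3, -2.1]
opening: 0.542
```

```bash
python3 rows.py 11
```

```text
[-0.23  0.53  1.44  0.37  1.63 -0.59] plan [-0.23  0.52  1.44  0.36  1.63 -0.59] 5.3
[[255, [0.4, -0.1, 0.3], [-0.02, 0.02, 0.1]], [255, [0.7, -0.1, 0.7], [-0.05, 0.06, 0.2]], [255, [1.0, -0.2, 1.0], [-0.06, 0.09, 0.3]], [255, [1.3, -0.3, 1.3], [-0.08, 0.12, 0.41]], [255, [1.5, -0.3, 1.6], [-0.09, 0.16, 0.51]], [255, [1.8, -0.3, 1.8], [-0.11, 0.2, 0.61]], [255, [2.1, -0.4, 2.0], [-0.11, 0.24, 0.72]], [255, [2.3, -0.4, 2.2], [-0.12, 0.28, 0.82]], [255, [2.6, -0.4, 2.3], [-0.13, 0.32, 0.93]], [255, [2.8, -0.4, 2.4], [-0.13, 0.37, 1.04]], [255, [2.9, -0.3, 2.5], [-0.12, 0.41, 1.14]]]
```

play_rows:
  rows:
    - [255, [0.4, -0.1, 0.3], [-0.02, 0.02, 0.1]]
    - [255, [0.7, -0.1, 0.7], [-0.05, 0.06, 0.2]]
    - [255, [1.0, -0.2, 1.0], [-0.06, 0.09, 0.3]]
    - [255, [1.3, -0.3, 1.3], [-0.08, 0.12, 0.41]]
    - [255, [1.5, -0.3, 1.6], [-0.09, 0.16, 0.51]]
    - [255, [1.8, -0.3, 1.8], [-0.11, 0.2, 0.61]]
    - [255, [2.1, -0.4, 2.0], [-0.11, 0.24, 0.72]]
    - [255, [2.3, -0.4, 2.2], [-0.12, 0.28, 0.82]]
    - [255, [2.6, -0.4, 2.3], [-0.13, 0.32, 0.93]]
    - [255, [2.8, -0.4, 2.4], [-0.13, 0.37, 1.04]]
    - [255, [2.9, -0.3, 2.5], [-0.12, 0.41, 1.14]]

```text
clock: 6.22
eef_pos: [573.7, 23.8, 249.0]
tcp_rot: [-2.394, -0.35, 0.452]
contact_force: [-0.1, 0.4, -2.2]
opening: 0.535
```

```bash
python3 rows.py 22
```

```text
[-0.36  0.46  1.68  0.71  1.47  0.37] plan [-0.36  0.46  1.68  0.72  1.46  0.37] 6.2167
[[255, [0.1, -0.2, 0.1], [0.0, 0.04, 0.11]], [255, [0.1, -0.3, 0.1], [0.01, 0.08, 0.22]], [255, [0.2, -0.3, 0.1], [0.02, 0.11, 0.33]], [255, [0.2, -0.4, 0.1], [0.03, 0.15, 0.44]], [255, [0.3, -0.4, 0.1], [0.05, 0.19, 0.55]], [255, [0.3, -0.4, -0.0], [0.07, 0.22, 0.67]], [255, [0.4, -0.4, -0.1], [0.09, 0.25, 0.78]], [255, [0.4, -0.3, -0.3], [0.12, 0.29, 0.89]], [255, [0.4, -0.2, -0.4], [0.15, 0.32, 1.0]], [255, [0.3, -0.1, -0.6], [0.18, 0.35, 1.11]], [255, [0.3, -0.0, -0.8], [0.21, 0.38, 1.23]]]
```

play_rows:
  rows:
    - [255, [0.1, -0.2, 0.1], [0.0, 0.04, 0.11]]
    - [255, [0.1, -0.3, 0.1], [0.01, 0.08, 0.22]]
    - [255, [0.2, -0.3, 0.1], [0.02, 0.11, 0.33]]
    - [255, [0.2, -0.4, 0.1], [0.03, 0.15, 0.44]]
    - [255, [0.3, -0.4, 0.1], [0.05, 0.19, 0.55]]
    - [255, [0.3, -0.4, 0.0], [0.07, 0.22, 0.67]]
    - [255, [0.4, -0.4, -0.1], [0.09, 0.25, 0.78]]
    - [255, [0.4, -0.3, -0.3], [0.12, 0.29, 0.89]]
    - [255, [0.4, -0.2, -0.4], [0.15, 0.32, 1.0]]
    - [255, [0.3, -0.1, -0.6], [0.18, 0.35, 1.11]]
    - [255, [0.3, 0.0, -0.8], [0.21, 0.38, 1.23]]

```text
clock: 7.13
eef_pos: [577.0, 19.1, 255.2]
tcp_rot: [-2.18, 0.4, -0.614]
contact_force: [-0.3, 0.6, -1.4]
opening: 0.54
```

```bash
python3 rows.py 33
```

```text
[-0.49  0.4   1.93  1.06  1.3   1.32] plan [-0.49  0.4   1.93  1.07  1.29  1.32] 7.1333
[[255, [0.1, 0.0, -0.3], [0.03, 0.02, 0.12]], [255, [0.3, 0.1, -0.5], [0.06, 0.04, 0.23]], [255, [0.5, 0.2, -0.8], [0.1, 0.06, 0.35]], [255, [0.7, 0.3, -1.2], [0.13, 0.08, 0.47]], [255, [1.0, 0.5, -1.5], [0.17, 0.09, 0.58]], [255, [1.2, 0.7, -1.9], [0.2, 0.1, 0.7]], [255, [1.4, 0.9, -2.3], [0.24, 0.11, 0.82]], [255, [1.7, 1.2, -2.7], [0.28, 0.11, 0.94]], [255, [1.9, 1.5, -3.2], [0.32, 0.12, 1.05]], [255, [2.2, 1.9, -3.6], [0.37, 0.12, 1.17]], [255, [2.4, 2.3, -4.1], [0.41, 0.12, 1.29]]]
```

play_rows:
  rows:
    - [255, [0.1, 0.0, -0.3], [0.03, 0.02, 0.12]]
    - [255, [0.3, 0.1, -0.5], [0.06, 0.04, 0.23]]
    - [255, [0.5, 0.2, -0.8], [0.1, 0.06, 0.35]]
    - [255, [0.7, 0.3, -1.2], [0.13, 0.08, 0.47]]
    - [255, [1.0, 0.5, -1.5], [0.17, 0.09, 0.58]]
    - [255, [1.2, 0.7, -1.9], [0.2, 0.1, 0.7]]
    - [255, [1.4, 0.9, -2.3], [0.24, 0.11, 0.82]]
    - [255, [1.7, 1.2, -2.7], [0.28, 0.11, 0.94]]
    - [255, [1.9, 1.5, -3.2], [0.32, 0.12, 1.05]]
    - [255, [2.2, 1.9, -3.6], [0.37, 0.12, 1.17]]
    - [255, [2.4, 2.3, -4.1], [0.41, 0.12, 1.29]]
    - [255, [2.4, 2.3, -4.1], [0.41, 0.12, 1.29]]

```text
clock: 8.13
eef_pos: [569.1, -32.7, 250.1]
tcp_rot: [3.139, 1.122, -2.36]
contact_force: [0.9, 0.6, -1.6]
opening: 0.542
```

Run:
```python
from path import *
s=readout.sense();print(s["qpos"].round(2),s["eef_pos"],s["clock"])
p,R=place([561,-43,66]);R0=Ro.from_euler("xyz",s["tcp_rot"])
print(p,(R0.inv().apply(p-s["eef_pos"])/10).round(2),(R0.inv()*R).as_rotvec().round(3))
for n in["top","scene"]:
    im,d=grab_frame(n);cv2.imwrite(f"pics/{n}3.png",im[...,::-1]);np.save(f"pics/{n}3.npy",d)
top=cv2.imread("pics/top3.png")[110:270,130:370];sc=cv2.imread("pics/scene3.png")[100:260,120:360]
cv2.imwrite("pics/m3.png",cv2.resize(np.vstack([top,sc]),None,fx=1.85,fy=1.85))
```

```text
[-0.62  0.33  2.17  1.41  1.12  2.28] [569.14183735 -32.68940539 250.05477706] 8.1333
[569.44933743 -34.55066257  60.85535289] [17.09 -0.18  8.11] [-0.001 -0.004 -0.002]
```

View pics/m3.png

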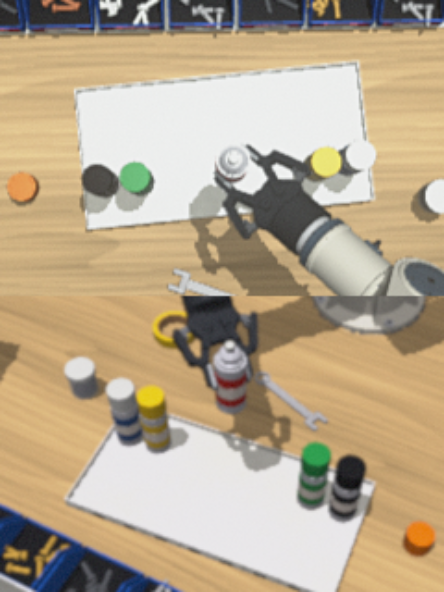

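Run:
```python
from path import *
for n in["top","scene"]:
    P=cloud(np.load(f"pics/{n}3.npy"),calibration(n)).reshape(-1,3)
    q=P[(abs(P[:,0]-561)<50)&(abs(P[:,1]+43)<50)&(P[:,2]>200)]
    print(n,q[:,2].max(),len(q))
    for z in range(250,340,6):
        t=q[abs(q[:,2]-z)<3]
        if len(t)>3: print(z,len(t),t.min(0).round(),t.max(0).round())
```

```text
top 338.4200187653771 597
256 9 [531. -75. 253.] [589. -16. 258.]
262 29 [530. -77. 259.] [589. -13. 265.]
268 50 [522. -82. 265.] [585. -16. 271.]
274 47 [511. -93. 271.] [574. -19. 277.]
280 37 [511. -92. 277.] [568. -21. 283.]
286 43 [513. -92. 283.] [562. -18. 289.]
292 47 [512. -93. 289.] [580. -34. 295.]
298 103 [512. -93. 295.] [585. -18. 301.]
304 72 [512. -89. 301.] [584. -18. 306.]
310 20 [545. -57. 307.] [581. -23. 313.]
316 51 [547. -56. 313.] [578. -25. 319.]
322 49 [549. -56. 319.] [575. -25. 324.]
328 10 [556. -50. 325.] [569. -30. 331.]
334 18 [559. -45. 331.] [569. -35. 337.]
scene 337.56431424235234 923
250 26 [547. -66. 247.] [588. -16. 253.]
256 34 [542. -77. 253.] [590. -12. 259.]
262 54 [532. -83. 259.] [590. -13. 265.]
268 59 [522. -91. 265.] [589. -16. 271.]
274 70 [513. -93. 271.] [588. -16. 277.]
280 63 [511. -92. 277.] [588. -16. 283.]
286 66 [514. -90. 283.] [589. -17. 289.]
292 81 [511. -92. 289.] [588. -16. 295.]
298 92 [511. -92. 295.] [588. -16. 301.]
304 83 [512. -93. 301.] [590. -16. 307.]
310 34 [528. -92. 307.] [584. -22. 313.]
316 24 [550. -56. 314.] [581. -24. 319.]
322 50 [555. -53. 319.] [579. -23. 325.]
328 7 [563. -44. 328.] [572. -32. 330.]
334 23 [558. -46. 331.] [571. -32. 337.]
```

Run:
```python
from path import *
s=readout.sense();R0=Ro.from_euler("xyz",s["tcp_rot"])
for dz in(-100,-187,-192,-197,-202):
    print(dz,(R0.inv().apply([-2,-2.5,dz])/10).round(2))
```

```text
-100 [9.15 0.04 4.04]
-187 [17.    0.11  7.81]
-192 [17.45  0.12  8.02]
-197 [17.9   0.12  8.24]
-202 [18.35  0.12  8.45]
```

play_rows:
  rows:
    - [255, [3.6, 0, 1.6], [0, 0, 0]]
    - [255, [7.2, 0, 3.2], [0, 0, 0]]
    - [255, [10.5, 0, 4.7], [0, 0, 0]]
    - [255, [13.3, 0.1, 6], [0, 0, 0]]
    - [255, [15.2, 0.1, 7], [0, 0, 0]]
    - [255, [16.4, 0.1, 7.5], [0, 0, 0]]
    - [255, [17, 0.1, 7.8], [0, 0, 0]]
    - [255, [17, 0.1, 7.8], [0, 0, 0]]
    - [255, [17, 0.1, 7.8], [0, 0, 0]]

```text
clock: 8.98
eef_pos: [569.4, -35.3, 65.4]
tcp_rot: [-3.122, 1.125, -2.335]
contact_force: [0.5, 0.5, -1.6]
opening: 0.543
```

Run:
```python
from path import *
s=readout.sense();print(s["eef_pos"],s["contact_force"],s["clock"])
P0=s["eef_pos"]
for n in["scene"]:
    im,d=grab_frame(n);cv2.imwrite(f"pics/{n}4.png",im[...,::-1]);P=cloud(d,calibration(n)).reshape(-1,3)
    q=P[(abs(P[:,0]-561)<30)&(abs(P[:,1]+43)<30)];print("top",np.sort(q[:,2])[-20:].round(1))
    t=q[q[:,2]>q[:,2].max()-8];print(((t.min(0)+t.max(0))/2).round(1))
cv2.imwrite("pics/m4.png",cv2.resize(im[100:260,140:360,::-1],None,fx=3,fy=3))
```

```text
[569.35516967 -35.28388415  65.36853703] [ 0.47152252  0.46356439 -1.55479536] 8.9833
top [145.6 146.3 146.8 146.9 147.  147.  147.6 147.9 148.4 148.5 148.6 148.8
 148.8 148.9 149.  149.6 149.8 149.9 151.1 151.1]
[564.3 -42.1 147.6]
```

View pics/m4.png

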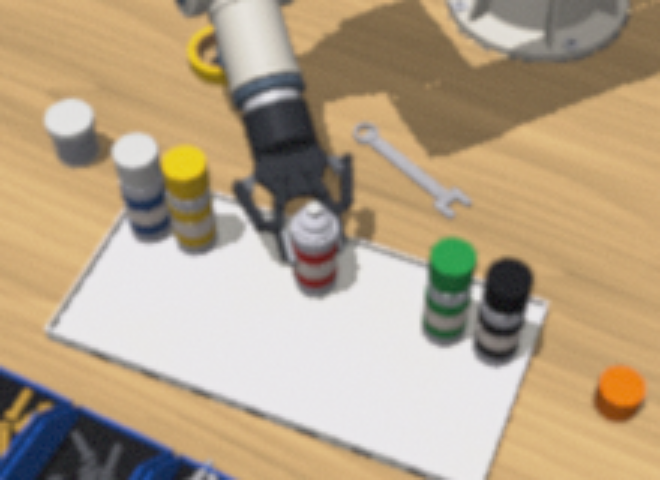

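play_rows:
  rows:
    - [255, [0.2, 0, 0.1], [0, 0, 0]]
    - [255, [0.36, 0, 0.17], [0, 0, 0]]
    - [255, [0.36, 0, 0.17], [0, 0, 0]]

```text
clock: 9.28
eef_pos: [569.3, -35.6, 61.8]
tcp_rot: [-3.121, 1.124, -2.335]
contact_force: [0.8, 0.1, -1.6]
opening: 0.544
```

play_rows:
  rows:
    - [255, [0.09, 0, 0.04], [0, 0, 0]]
    - [255, [0.18, 0, 0.09], [0, 0, 0]]
    - [255, [0.18, 0, 0.09], [0, 0, 0]]

```text
clock: 9.53
eef_pos: [569.4, -35.5, 59.9]
tcp_rot: [-3.123, 1.126, -2.337]
contact_force: [-1.9, -2.8, 3.2]
opening: 0.538
```

Contact with the tray shows in the force: +3.2 N vertically, up from -1.6 N. I'll release.

play_rows:
  rows:
    - [90, [0, 0, 0], [0, 0, 0]]
    - [60, [0, 0, 0], [0, 0, 0]]
    - [0, [0, 0, 0], [0, 0, 0]]
    - [0, [0, 0, 0], [0, 0, 0]]
    - [0, [0, 0, 0], [0, 0, 0]]
    - [0, [0, 0, 0], [0, 0, 0]]
    - [0, [0, 0, 0], [0, 0, 0]]
    - [0, [0, 0, 0], [0, 0, 0]]
    - [0, [0, 0, 0], [0, 0, 0]]

```text
clock: 10.28
eef_pos: [569.1, -35.4, 59.2]
tcp_rot: [-3.124, 1.124, -2.338]
contact_force: [0.5, 0.5, -0.6]
opening: 0.996
```

Run:
```python
from path import *
s=readout.sense();print(s["eef_pos"],s["contact_force"],s["clock"])
ims=[]
for n in["top","scene"]:
    im,d=grab_frame(n);np.save(f"pics/{n}5.npy",d);P=cloud(d,calibration(n)).reshape(-1,3)
    q=P[(abs(P[:,0]-561)<30)&(abs(P[:,1]+43)<30)]
    t=q[q[:,2]>q[:,2].max()-8];print(q[:,2].max(),((t.min(0)+t.max(0))/2).round(1),np.ptp(t,axis=0))
    ims.append(im[100:260,140:360,::-1])
cv2.imwrite("pics/m5.png",cv2.resize(np.vstack(ims),None,fx=1.8,fy=1.8))
R0=Ro.from_euler("xyz",s["tcp_rot"])
for v in([-10,-10,20],[-15,-15,150],[-15,-15,240]): print((R0.inv().apply(v)/10).round(2))
```

```text
[569.14810986 -35.44422373  59.2387788 ] [ 0.48804099  0.50313767 -0.60447015] 10.2833
148.3089978111782 [560.  -44.4 144.5] [11.67484355 11.76044953  7.58331233]
146.49454868748035 [563.6 -44.4 142.9] [15.25816016 14.55429963  7.24417701]
[-1.19 -0.01 -2.14]
[-12.61  -0.1   -8.39]
[-20.73  -0.17 -12.28]
```

View pics/m5.png

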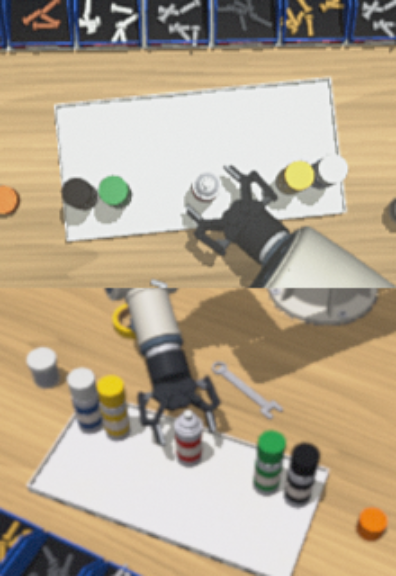

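play_rows:
  rows:
    - [0, [-0.6, 0, -1], [0, 0, 0]]
    - [0, [-1.2, 0, -2.1], [0, 0, 0]]
    - [0, [-4, 0, -4], [0, 0, 0]]
    - [0, [-7, 0, -5.7], [0, 0, 0]]
    - [0, [-10, -0.1, -7.2], [0, 0, 0]]
    - [0, [-13.5, -0.1, -8.8], [0, 0, 0]]
    - [0, [-17, -0.1, -10.5], [0, 0, 0]]
    - [0, [-20.7, -0.1, -12.3], [0, 0, 0]]
    - [0, [-20.7, -0.1, -12.3], [0, 0, 0]]

```text
clock: 11.13
eef_pos: [554.6, -51.3, 307.2]
tcp_rot: [-3.101, 1.127, -2.317]
contact_force: [1.7, -0.2, 0.3]
opening: 1.003
```

Run:
```python
from kin import *
s=readout.sense();print(s["eef_pos"],s["qpos"].round(2),s["clock"])
f=0
im,d=grab_frame("scene");cv2.imwrite("pics/s6.png",im[...,::-1])
P=cloud(d,calibration("scene")).reshape(-1,3)
q=P[(abs(P[:,0]-561)<30)&(abs(P[:,1]+43)<30)&(P[:,2]<160)]
t=q[q[:,2]>q[:,2].max()-10];print("head",q[:,2].max(),((t.min(0)+t.max(0))/2).round(1))
for y in([.91,.415,0],[-.91,-.415,0]):
    p,R=pose([508,396,180],[0,0,-1],y)
    for g6 in(-2,0,2):
        q,c=ik(p,R,[.67,.5,1.6,0,1.1,g6]); print(q.round(2),c)
        if c<1e-6:
            prev=None;tot=0;zs=[]
            for u in np.linspace(0,1,41):
                a,B=fk(s["qpos"]+u*(q-s["qpos"]));zs.append(a.round(0))
                if prev is not None: tot+=np.degrees((prev.inv()*B).magnitude())
                prev=B
            print("totrot",tot,zs[::10])
```

```text
[554.61577462 -51.3007625  307.17724059] [-0.68  0.22  2.14  1.32  1.19  2.4 ] 11.1333
head 146.4291337985336 [561.6 -44.5 141.5]
[ 0.66  0.43  1.64 -0.    1.07  0.23] 1.9173538715261584e-18
totrot 243.66923016896337 [array([554., -53., 307.]), array([537.,  86., 250.]), array([513., 185., 204.]), array([506., 276., 178.]), array([508., 396., 180.])]
[0.66 0.43 1.64 0.   1.07 0.23] 3.9536642442662474e-19
totrot 243.66923012383052 [array([554., -53., 307.]), array([537.,  86., 250.]), array([513., 185., 204.]), array([506., 276., 178.]), array([508., 396., 180.])]
[0.66 0.43 1.64 0.   1.07 0.23] 5.77517095817121e-25
totrot 243.6692301361086 [array([554., -53., 307.]), array([537.,  86., 250.]), array([513., 185., 204.]), array([506., 276., 178.]), array([508., 396., 180.])]
[ 0.66  0.43  1.64 -0.    1.07 -2.91] 3.2732094754524253e-22
totrot 416.04632757765717 [array([554., -53., 307.]), array([537.,  86., 250.]), array([513., 185., 204.]), array([506., 276., 178.]), array([508., 396., 180.])]
[ 0.66  0.43  1.64 -0.    1.07 -2.91] 6.604195714933653e-30
totrot 416.0463275784013 [array([554., -53., 307.]), array([537.,  86., 250.]), array([513., 185., 204.]), array([506., 276., 178.]), array([508., 396., 180.])]
[0.57 0.42 1.68 0.21 1.02 3.02] 0.028147889650596142
```

View pics/s6.png

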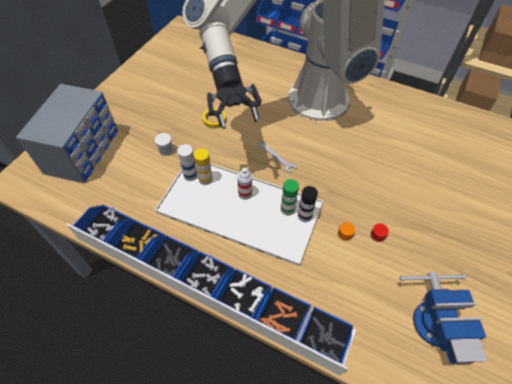

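```bash
python3 - <<'E'
from kin import *
import json
s=readout.sense()
p,R=pose([506,396,270],[0,0,-1],[.91,.415,0])
q,c=ik(p,R,[.67,.5,1.6,0,1.1,0.2]);print(q.round(2),c)
json.dump([list(s["qpos"]),list(q)],open("p.json","w"))
E
cat > rows2.py <<'E'
from path import *
k=int(sys.argv[1]);N=36
q0,q1=map(np.array,json.load(open("p.json")))
s=readout.sense();R0=Ro.from_euler("xyz",s["tcp_rot"]);p0=s["eef_pos"]
print(s["qpos"].round(2),"plan",(q0+k/N*(q1-q0)).round(2),s["clock"])
o=[]
for i in range(k+1,k+13):
    P,R=fk(q0+i/N*(q1-q0))
    o.append([0,[float(v) for v in (R0.inv().apply(P+[0.1,1.5,0]-p0)/10).round(1)],[float(v) for v in (R0.inv()*R).as_rotvec().round(2)]])
print(json.dumps(o));print(P)
E
python3 rows2.py 0
```

```text
[0.66 0.35 1.55 0.   1.24 0.24] 1.028464106789714e-23
[-0.68  0.23  2.15  1.32  1.18  2.39] plan [-0.68  0.23  2.15  1.32  1.18  2.39] 11.1833
[[0, [-0.2, 1.3, 1.3], [-0.05, 0.02, -0.1]], [0, [-0.4, 2.6, 2.5], [-0.11, 0.04, -0.2]], [0, [-0.6, 3.9, 3.7], [-0.16, 0.05, -0.31]], [0, [-0.8, 5.1, 4.8], [-0.21, 0.06, -0.41]], [0, [-0.9, 6.4, 5.9], [-0.27, 0.07, -0.51]], [0, [-1.0, 7.6, 6.9], [-0.32, 0.07, -0.62]], [0, [-1.0, 8.8, 7.8], [-0.38, 0.07, -0.72]], [0, [-1.1, 10.0, 8.7], [-0.43, 0.07, -0.83]], [0, [-1.1, 11.2, 9.5], [-0.49, 0.07, -0.93]], [0, [-1.1, 12.3, 10.3], [-0.55, 0.06, -1.03]], [0, [-1.1, 13.4, 11.0], [-0.6, 0.05, -1.14]], [0, [-1.1, 14.5, 11.7], [-0.66, 0.03, -1.24]]]
[529.71231205 127.8060345  261.12239253]
```

play_rows:
  rows:
    - [0, [-0.2, 1.3, 1.3], [-0.05, 0.02, -0.1]]
    - [0, [-0.4, 2.6, 2.5], [-0.11, 0.04, -0.2]]
    - [0, [-0.6, 3.9, 3.7], [-0.16, 0.05, -0.31]]
    - [0, [-0.8, 5.1, 4.8], [-0.21, 0.06, -0.41]]
    - [0, [-0.9, 6.4, 5.9], [-0.27, 0.07, -0.51]]
    - [0, [-1.0, 7.6, 6.9], [-0.32, 0.07, -0.62]]
    - [0, [-1.0, 8.8, 7.8], [-0.38, 0.07, -0.72]]
    - [0, [-1.1, 10.0, 8.7], [-0.43, 0.07, -0.83]]
    - [0, [-1.1, 11.2, 9.5], [-0.49, 0.07, -0.93]]
    - [0, [-1.1, 12.3, 10.3], [-0.55, 0.06, -1.03]]
    - [0, [-1.1, 13.4, 11.0], [-0.6, 0.05, -1.14]]
    - [0, [-1.1, 14.5, 11.7], [-0.66, 0.03, -1.24]]

```text
clock: 12.18
eef_pos: [527.3, 130.4, 256.1]
tcp_rot: [-2.449, 0.464, -0.618]
contact_force: [0.9, -0.2, -0.0]
opening: 1.003
```

```bash
python3 rows2.py 12
```

```text
[-0.23  0.28  1.95  0.88  1.2   1.67] plan [-0.23  0.27  1.95  0.88  1.2   1.68] 12.1833
[[0, [-0.7, -0.6, 0.6], [-0.04, -0.0, -0.11]], [0, [-1.3, -0.7, 1.6], [-0.09, -0.02, -0.22]], [0, [-2.0, -0.9, 2.5], [-0.13, -0.03, -0.33]], [0, [-2.6, -1.1, 3.4], [-0.17, -0.05, -0.44]], [0, [-3.2, -1.3, 4.3], [-0.22, -0.07, -0.55]], [0, [-3.8, -1.5, 5.2], [-0.26, -0.09, -0.66]], [0, [-4.4, -1.7, 6.0], [-0.29, -0.12, -0.77]], [0, [-4.9, -1.9, 6.8], [-0.33, -0.14, -0.88]], [0, [-5.5, -2.2, 7.5], [-0.37, -0.17, -0.99]], [0, [-6.0, -2.6, 8.3], [-0.4, -0.19, -1.1]], [0, [-6.6, -2.9, 9.0], [-0.44, -0.22, -1.2]], [0, [-7.2, -3.3, 9.7], [-0.47, -0.26, -1.31]]]
[506.41320209 251.47143031 239.98648961]
```

play_rows:
  rows:
    - [0, [-0.7, -0.6, 0.6], [-0.04, 0.0, -0.11]]
    - [0, [-1.3, -0.7, 1.6], [-0.09, -0.02, -0.22]]
    - [0, [-2.0, -0.9, 2.5], [-0.13, -0.03, -0.33]]
    - [0, [-2.6, -1.1, 3.4], [-0.17, -0.05, -0.44]]
    - [0, [-3.2, -1.3, 4.3], [-0.22, -0.07, -0.55]]
    - [0, [-3.8, -1.5, 5.2], [-0.26, -0.09, -0.66]]
    - [0, [-4.4, -1.7, 6.0], [-0.29, -0.12, -0.77]]
    - [0, [-4.9, -1.9, 6.8], [-0.33, -0.14, -0.88]]
    - [0, [-5.5, -2.2, 7.5], [-0.37, -0.17, -0.99]]
    - [0, [-6.0, -2.6, 8.3], [-0.4, -0.19, -1.1]]
    - [0, [-6.6, -2.9, 9.0], [-0.44, -0.22, -1.2]]
    - [0, [-7.2, -3.3, 9.7], [-0.47, -0.26, -1.31]]

```text
clock: 13.18
eef_pos: [506.7, 252.3, 240.7]
tcp_rot: [-2.718, -0.078, 0.63]
contact_force: [0.2, 0.3, -0.4]
opening: 1.001
```

```bash
python3 rows2.py 24
```

```text
[0.21 0.31 1.75 0.44 1.23 0.95] plan [0.22 0.31 1.75 0.44 1.22 0.96] 13.1833
[[0, [0.6, -0.8, 0.5], [-0.04, -0.02, -0.11]], [0, [1.2, -1.6, 0.8], [-0.06, -0.05, -0.23]], [0, [1.8, -2.4, 1.1], [-0.09, -0.08, -0.34]], [0, [2.5, -3.2, 1.4], [-0.12, -0.11, -0.45]], [0, [3.1, -4.1, 1.6], [-0.14, -0.13, -0.56]], [0, [3.9, -5.0, 1.9], [-0.17, -0.16, -0.67]], [0, [4.6, -5.9, 2.1], [-0.19, -0.19, -0.78]], [0, [5.4, -7.0, 2.3], [-0.21, -0.22, -0.89]], [0, [6.2, -8.0, 2.4], [-0.24, -0.25, -1.0]], [0, [7.0, -9.2, 2.6], [-0.26, -0.29, -1.11]], [0, [7.9, -10.4, 2.7], [-0.28, -0.32, -1.22]], [0, [8.7, -11.7, 2.8], [-0.3, -0.35, -1.33]]]
[506. 396. 270.]
```

play_rows:
  rows:
    - [0, [0.6, -0.8, 0.5], [-0.04, -0.02, -0.11]]
    - [0, [1.2, -1.6, 0.8], [-0.06, -0.05, -0.23]]
    - [0, [1.8, -2.4, 1.1], [-0.09, -0.08, -0.34]]
    - [0, [2.5, -3.2, 1.4], [-0.12, -0.11, -0.45]]
    - [0, [3.1, -4.1, 1.6], [-0.14, -0.13, -0.56]]
    - [0, [3.9, -5.0, 1.9], [-0.17, -0.16, -0.67]]
    - [0, [4.6, -5.9, 2.1], [-0.19, -0.19, -0.78]]
    - [0, [5.4, -7.0, 2.3], [-0.21, -0.22, -0.89]]
    - [0, [6.2, -8.0, 2.4], [-0.24, -0.25, -1.0]]
    - [0, [7.0, -9.2, 2.6], [-0.26, -0.29, -1.11]]
    - [0, [7.9, -10.4, 2.7], [-0.28, -0.32, -1.22]]
    - [0, [8.7, -11.7, 2.8], [-0.3, -0.35, -1.33]]

```text
clock: 14.18
eef_pos: [507.2, 397.8, 270.1]
tcp_rot: [-3.141, -0.003, 1.999]
contact_force: [1.0, 0.3, 0.3]
opening: 1.001
```

Run:
```python
from h import *
s=readout.sense();print(s["eef_pos"],s["tcp_rot"],s["qpos"].round(2),s["clock"])
c=calibration("wrist");im,d=grab_frame("wrist");cv2.imwrite("pics/w7.png",im[...,::-1]);P=cloud(d,c)
hsv=cv2.cvtColor(im,cv2.COLOR_RGB2HSV);H=hsv[...,0].astype(int)
m=((H<5)|(H>174))&(hsv[...,1]>150)&(hsv[...,2]>60)
q=P[m];q=q[np.hypot(q[:,0]-504,q[:,1]-396)<45];print(len(q));zt=np.percentile(q[:,2],90)
t=q[abs(q[:,2]-zt)<3];print(zt,((t.min(0)+t.max(0))/2),np.ptp(t,axis=0),cv2.minEnclosingCircle(t[:,:2].astype(np.float32)))
```

```text
[507.15436843 397.77785668 270.12885613] [-3.14122276e+00 -2.70991688e-03  1.99931110e+00] [0.66 0.35 1.55 0.   1.24 0.23] 14.1833
364
39.913013669264664 [490.59800945 399.85782297  39.36037491] [21.3535711  42.61060271  4.77783012] ((496.111328125, 399.8631591796875), 21.31768035888672)
```

View pics/w7.png

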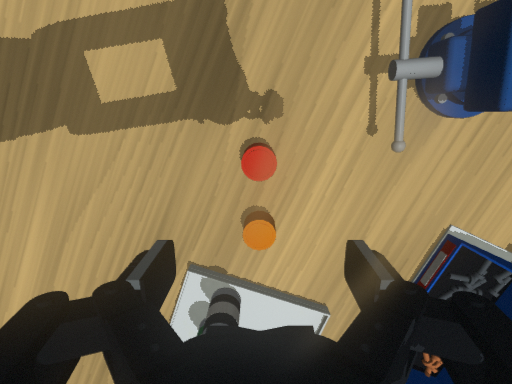

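Run:
```python
from h import *
for n in["wrist","top","scene"]:
    c=calibration(n);im,d=grab_frame(n);P=cloud(d,c).reshape(-1,3);col=im.reshape(-1,3).astype(int)
    m=(np.hypot(P[:,0]-507,P[:,1]-397)<50)&(P[:,2]>30)&(P[:,2]<48)&(col[:,0]>col[:,1]*1.8)
    q=P[m].astype(np.float32)
    if len(q)<9: print(n,len(q));continue
    print(n,len(q),cv2.minEnclosingCircle(q[:,:2]),q.min(0),q.max(0),np.median(q[:,2]))
```

```text
Traceback (most recent call last):
cv2.error: OpenCV(4.12.0) /io/opencv/modules/imgproc/src/shapedescr.cpp:201: error: (-215:Assertion failed) count >= 0 && (depth == CV_32F || depth == CV_32S) in function 'minEnclosingCircle'
```

Run:
```python
from h import *
for n in["wrist","top","scene"]:
    c=calibration(n);im,d=grab_frame(n);P=cloud(d,c).reshape(-1,3);col=im.reshape(-1,3).astype(int)
    m=(np.hypot(P[:,0]-507,P[:,1]-397)<50)&(P[:,2]>30)&(P[:,2]<48)&(col[:,0]>col[:,1]*1.8)
    q=np.ascontiguousarray(P[m].astype(np.float32))
    print(n,len(q))
    if len(q)<9: continue
    print(cv2.minEnclosingCircle(np.ascontiguousarray(q[:,:2])),q.min(0),q.max(0),np.median(q[:,2]))
```

```text
wrist 988
((502.7978820800781, 399.5682678222656), 23.711904525756836) [479.32227  376.622     30.516596] [526.0858   423.27078   41.084244] 38.806232
top 182
((503.9519348144531, 396.73004150390625), 23.50387191772461) [482.75156  373.44055   30.228453] [526.27325 419.21646  47.71856] 38.505062
scene 181
((505.3370666503906, 397.13818359375), 24.647457122802734) [480.6972   375.80527   30.392817] [529.13293  420.6895    43.164238] 38.471565
```

Run:
```python
from h import *
plan([503.5,398,6],[0,0,-1],[.91,.415,0])
```

```text
1 shift cm [ 0.11 -0.25 26.44] rot [-0.001 -0.005 -0.007] rows 6.3 0.1
-1 shift cm [ 0.11 -0.25 26.44] rot [-8.000e-03  2.000e-03  3.134e+00] rows 6.3 25.1
```

play_rows:
  rows:
    - [0, [0.1, -0.2, 4], [0, -0.005, 0]]
    - [0, [0.1, -0.2, 8], [0, -0.005, 0]]
    - [0, [0.1, -0.2, 12], [0, -0.005, 0]]
    - [0, [0.1, -0.2, 16], [0, -0.005, 0]]
    - [0, [0.1, -0.25, 20], [0, -0.005, 0]]
    - [0, [0.1, -0.25, 23.5], [0, -0.005, 0]]
    - [0, [0.1, -0.25, 25.5], [0, -0.005, 0]]
    - [0, [0.1, -0.25, 26.4], [0, -0.005, 0]]
    - [0, [0.1, -0.25, 26.4], [0, -0.005, 0]]
    - [0, [0.1, -0.25, 26.4], [0, -0.005, 0]]

```text
clock: 15.27
eef_pos: [505.1, 398.8, 8.0]
tcp_rot: [3.14, -0.0, 1.992]
contact_force: [0.3, 0.6, 1.0]
opening: 0.997
```

play_rows:
  rows:
    - [60, [0, 0, 0], [0, 0, 0]]
    - [120, [0, 0, 0], [0, 0, 0]]
    - [255, [0, 0, 0], [0, 0, 0]]
    - [255, [0, 0, 0], [0, 0, 0]]
    - [255, [0, 0, 0], [0, 0, 0]]
    - [255, [0, 0, 0], [0, 0, 0]]
    - [255, [0, 0, 0], [0, 0, 0]]
    - [255, [0, 0, 0], [0, 0, 0]]
  squeeze: 70

```text
clock: 15.93
eef_pos: [505.6, 400.2, 9.8]
tcp_rot: [3.137, -0.001, 1.994]
contact_force: [-1.1, -1.6, 8.6]
opening: 0.545
```

The upward force of 8.6 N shows the tips swung forward onto the bench. I'll reopen and regrip higher so the tips stay above the cap's rim.

play_rows:
  rows:
    - [60, [0, 0, 0], [0, 0, 0]]
    - [0, [0, 0, 0], [0, 0, 0]]
    - [0, [0, 0, 0], [0, 0, 0]]
    - [0, [0, 0, -0.4], [0, 0, 0]]
    - [0, [0, 0, -0.8], [0, 0, 0]]
    - [0, [0, 0, -1.0], [0, 0, 0]]
    - [0, [0, 0, -1.0], [0, 0, 0]]

```text
clock: 16.52
eef_pos: [504.9, 399.7, 18.4]
tcp_rot: [3.139, -0.001, 1.994]
contact_force: [0.1, -0.0, -0.5]
opening: 1.0
```

Run:
```python
from h import *
s=readout.sense();print(s["eef_pos"],s["contact_force"],s["opening"])
for n in["wrist"]:
    c=calibration(n);im,d=grab_frame(n);cv2.imwrite("pics/w8.png",im[...,::-1]);P=cloud(d,c).reshape(-1,3);col=im.reshape(-1,3).astype(int)
    m=(np.hypot(P[:,0]-507,P[:,1]-397)<50)&(P[:,2]>30)&(P[:,2]<48)&(col[:,0]>col[:,1]*1.8)
    q=np.ascontiguousarray(P[m].astype(np.float32));print(len(q),cv2.minEnclosingCircle(np.ascontiguousarray(q[:,:2])))
```

```text
[504.94834212 399.74287304  18.40509401] [ 0.1074288  -0.02923693 -0.52453618] 0.999917602876526
7180 ((504.3162536621094, 400.00048828125), 24.250404357910156)
```

View pics/w8.png

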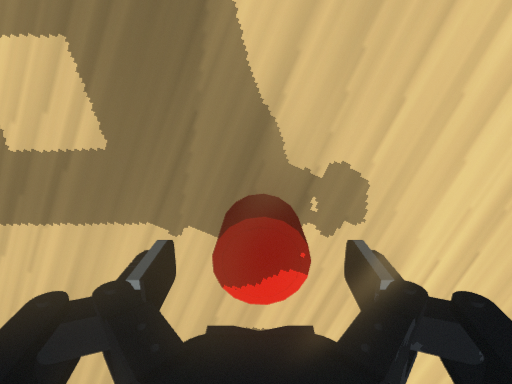

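play_rows:
  rows:
    - [60, [0, 0, 0], [0, 0, 0]]
    - [120, [0, 0, 0], [0, 0, 0]]
    - [255, [0, 0, 0], [0, 0, 0]]
    - [255, [0, 0, 0], [0, 0, 0]]
    - [255, [0, 0, 0], [0, 0, 0]]
    - [255, [0, 0, 0], [0, 0, 0]]
    - [255, [0, 0, 0], [0, 0, 0]]
    - [255, [0, 0, 0], [0, 0, 0]]
  squeeze: 85

```text
clock: 17.23
eef_pos: [504.8, 399.5, 18.2]
tcp_rot: [3.14, -0.001, 1.994]
contact_force: [-1.3, -1.0, 6.2]
opening: 0.531
```

Run:
```python
from kin import *
s=readout.sense();print(s["eef_pos"],s["tcp_rot"],s["contact_force"])
p,R=pose([562,-44.5,260],[0,0,-1],[.91,.415,0])
print(ik(p,R,s["qpos"]))
plan([562,-44.5,260],[0,0,-1],[.91,.415,0]);plan([562,-44.5,260],[0,0,-1],[0,1,0])
```

```text
[504.76648962 399.54588948  18.17514253] [ 3.13959665e+00 -5.00923786e-04  1.99379250e+00] [-1.27711512 -0.95338565  6.2171447 ]
(array([-7.90166328e-02,  2.31048838e-01,  1.73496735e+00, -1.83760763e-17,
        1.17557646e+00, -5.06885333e-01]), np.float64(9.447141411222912e-29))
1 shift cm [-42.83 -12.96 -24.23] rot [ 0.002 -0.    -0.005] rows 12.2 0.0
-1 shift cm [-42.83 -12.96 -24.23] rot [-1.000e-03 -3.000e-03  3.137e+00] rows 12.2 25.1
1 shift cm [-42.83 -12.96 -24.23] rot [ 2.000e-03  1.000e-03 -1.148e+00] rows 12.2 9.2
-1 shift cm [-42.83 -12.96 -24.23] rot [ 1.000e-03 -2.000e-03  1.994e+00] rows 12.2 16.0
```

play_rows:
  rows:
    - [255, [0, 0, -2], [0, 0, 0]]
    - [255, [0, 0, -6], [0, 0, 0]]
    - [255, [0, 0, -10], [0, 0, 0]]
    - [255, [0, 0, -14], [0, 0, 0]]
    - [255, [-1, -0.3, -18], [0, 0, 0]]
    - [255, [-4, -1.2, -20], [0, 0, 0]]
    - [255, [-8, -2.4, -22], [0, 0, 0]]
    - [255, [-12, -3.6, -22], [0, 0, 0]]
    - [255, [-16, -4.8, -22], [0, 0, 0]]
    - [255, [-20, -6.1, -22], [0, 0, 0]]
    - [255, [-24, -7.3, -22], [0, 0, 0]]
    - [255, [-28, -8.5, -22], [0, 0, 0]]

```text
clock: 18.23
eef_pos: [540.7, 112.0, 237.5]
tcp_rot: [3.14, -0.0, 1.994]
contact_force: [0.3, -0.2, -0.3]
opening: 0.534
```

Run:
```python
from kin import *
s=readout.sense();print(s["eef_pos"],s["tcp_rot"],s["contact_force"],s["opening"])
plan([562,-44.5,240],[0,0,-1],[.91,.415,0])
```

```text
[540.69394486 111.99283587 237.46781943] [ 3.13993207e+00 -3.63380298e-04  1.99411424e+00] [ 0.30444315 -0.16531731 -0.30310937] 0.5342580721633284
1 shift cm [-15.14  -4.49  -0.27] rot [ 0.002 -0.    -0.005] rows 3.8 0.0
-1 shift cm [-15.14  -4.49  -0.27] rot [-1.000e-03 -3.000e-03  3.137e+00] rows 3.8 25.1
```

Run:
```python
from h import *
from scipy.optimize import least_squares
for n in["top","scene","wrist"]:
    c=calibration(n);im,d=grab_frame(n);cv2.imwrite(f"pics/{n}9.png",im[...,::-1]);P=cloud(d,c).reshape(-1,3)
    q=P[(np.hypot(P[:,0]-562,P[:,1]+44.5)<32)&(P[:,2]>20)&(P[:,2]<160)]
    print(n,len(q),q[:,2].max() if len(q) else 0)
    for nm,lo,hi,r in(("body",25,105,24),("head",129,142,7.5)):
        t=q[(q[:,2]>lo)&(q[:,2]<hi)]
        if len(t)<8: continue
        o=least_squares(lambda v:np.hypot(t[:,0]-v[0],t[:,1]-v[1])-r,[562,-44],loss="soft_l1");print(nm,len(t),o.x.round(1),np.median(abs(o.fun)).round(2),((t.min(0)+t.max(0))/2)[:2].round(1),np.ptp(t,axis=0)[:2].round(1))
```

```text
top 233 149.99639512301815
body 27 [560.2 -43.9] 0.21 [558.4 -43.2] [44.8 47.1]
head 33 [559.1 -42.7] 3.28 [560.6 -44.8] [23.7 23.8]
scene 399 147.2054002920703
body 209 [561.4 -44.6] 0.66 [572.5 -42.2] [30.6 45.3]
head 32 [562.  -44.8] 2.12 [563.4 -44.9] [22.3 26.3]
wrist 1153 139.74613934554728
body 92 [559.9 -43.4] 0.24 [561.7 -27.7] [41.4 14.1]
head 239 [559.1 -40.7] 2.41 [559.4 -37.6] [25.3 19.4]
```

View pics/wrist9.png

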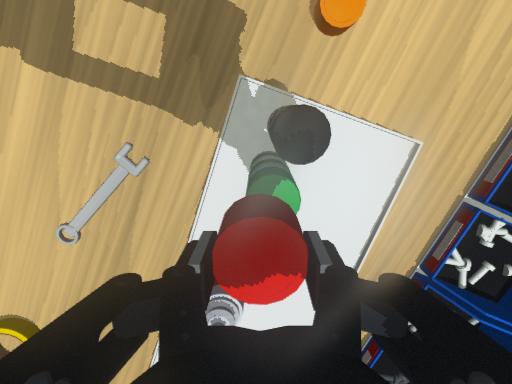

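View pics/top9.png

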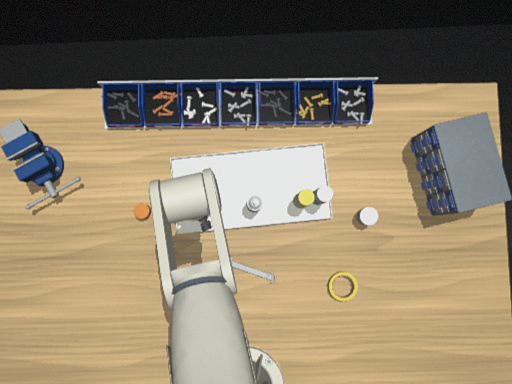

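play_rows:
  rows:
    - [255, [-4, -1.2, 0], [0, 0, 0]]
    - [255, [-8, -2.3, 0], [0, 0, 0]]
    - [255, [-11.5, -3.4, 0], [0, 0, 0]]
    - [255, [-13.8, -4, 0], [0, 0, 0]]
    - [255, [-15, -4.4, 0.5], [0, 0, 0]]
    - [255, [-15, -4.4, 2], [0, 0, 0]]
    - [255, [-15, -4.4, 3.3], [0, 0, 0]]
    - [255, [-15, -4.4, 3.3], [0, 0, 0]]
    - [255, [-15, -4.4, 3.3], [0, 0, 0]]

```text
clock: 19.13
eef_pos: [562.0, -39.8, 203.5]
tcp_rot: [-3.142, -0.002, 1.995]
contact_force: [1.0, 0.4, 0.2]
opening: 0.532
```

```bash
cat > meas.py <<'E'
from h import *
from scipy.optimize import least_squares
import sys
s=readout.sense();print("TCP",s["eef_pos"].round(1),s["tcp_rot"].round(3),s["contact_force"].round(1),s["opening"],s["clock"])
x,y,z=s["eef_pos"]
for n in sys.argv[2:]:
    c=calibration(n);im,d=grab_frame(n);cv2.imwrite(f"pics/{n}{sys.argv[1]}.png",im[...,::-1]);P=cloud(d,c).reshape(-1,3);col=im.reshape(-1,3).astype(int)
    near=np.hypot(P[:,0]-x,P[:,1]-y)<34
    red=(col[:,0]>col[:,1]*2)&near&(P[:,2]>115)
    t=P[red]
    if len(t)>8:
        zz=t[:,2]; print(n,"cap z",np.percentile(zz,[1,5,95,99]).round(1),len(t))
        u=t[(zz<np.percentile(zz,95)-9)]
        if n=="wrist": u=t[zz<np.percentile(zz,95)-6]
        if len(u)>8:
            o=least_squares(lambda v:np.hypot(u[:,0]-v[0],u[:,1]-v[1])-24,[x,y],loss="soft_l1");print(" cap side fit",len(u),o.x.round(1),np.median(abs(o.fun)).round(2))
        u=t[zz>np.percentile(zz,95)-4]; print(" cap top enc",[np.round(k,1) for k in cv2.minEnclosingCircle(np.ascontiguousarray(u[:,:2].astype(np.float32)))])
    t=P[near&(P[:,2]>25)&(P[:,2]<105)]
    if len(t)>8:
        o=least_squares(lambda v:np.hypot(t[:,0]-v[0],t[:,1]-v[1])-24,[x,y],loss="soft_l1");print(n," can body",len(t),o.x.round(1),np.median(abs(o.fun)).round(2))
E
python3 meas.py 10 scene wrist top
python3 -c "
import cv2;a=cv2.imread('pics/scene10.png')[110:240,170:330];cv2.imwrite('pics/m10.png',cv2.resize(a,None,fx=4,fy=4,interpolation=2))"
```

```text
TCP [562.  -39.8 203.5] [-3.142e+00 -2.000e-03  1.995e+00] [1.  0.4 0.2] 0.5324897427915821 19.1333
scene cap z [192.  192.9 228.1 270.9] 79
 cap side fit 41 [561.9 -41.2] 0.51
 cap top enc [array([570.5, -34.1]), np.float64(24.0)]
scene  can body 211 [561.5 -44.6] 0.77
wrist cap z [223.3 223.8 225.9 226.3] 6529
 cap top enc [array([563.4, -39.1]), np.float64(26.0)]
wrist  can body 565 [560. -43.] 0.13
top  can body 15 [560.3 -43.9] 0.14
```

View pics/m10.png

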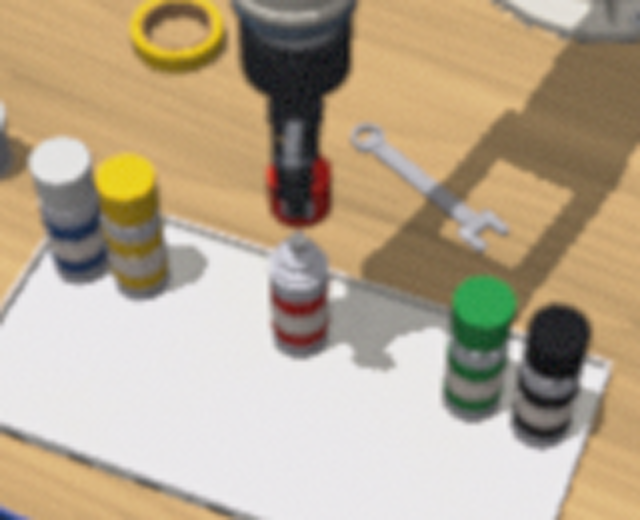

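View pics/wrist10.png

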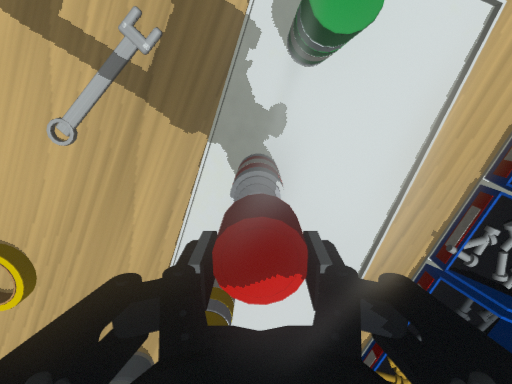

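play_rows:
  rows:
    - [255, [-0.24, -0.31, 0], [0, 0, 0]]
    - [255, [-0.24, -0.31, 1.5], [0, 0, 0]]
    - [255, [-0.24, -0.31, 3], [0, 0, 0]]
    - [255, [-0.24, -0.31, 3.8], [0, 0, 0]]
    - [255, [-0.24, -0.31, 3.8], [0, 0, 0]]
    - [255, [-0.24, -0.31, 3.8], [0, 0, 0]]

```text
clock: 19.78
eef_pos: [560.7, -44.3, 166.4]
tcp_rot: [3.14, -0.001, 1.994]
contact_force: [0.8, -0.4, -0.6]
opening: 0.534
```

```bash
python3 meas.py 11 scene wrist
python3 -c "
import cv2;a=cv2.imread('pics/scene11.png')[110:240,170:330];cv2.imwrite('pics/m11.png',cv2.resize(a,None,fx=4,fy=4,interpolation=2))"
```

```text
TCP [560.7 -44.3 166.4] [ 3.140e+00 -1.000e-03  1.994e+00] [ 0.8 -0.4 -0.6] 0.5337866267112062 19.7833
scene cap z [153.2 154.8 190.5 221.4] 74
 cap side fit 37 [560.1 -46.1] 0.74
 cap top enc [array([570.1, -39.6]), np.float64(24.0)]
scene  can body 208 [561.4 -44.5] 0.63
wrist cap z [186.  186.4 188.4 188.8] 6579
 cap top enc [array([559.8, -44.2]), np.float64(23.9)]
wrist  can body 798 [560.1 -43. ] 0.14
```

View pics/m11.png

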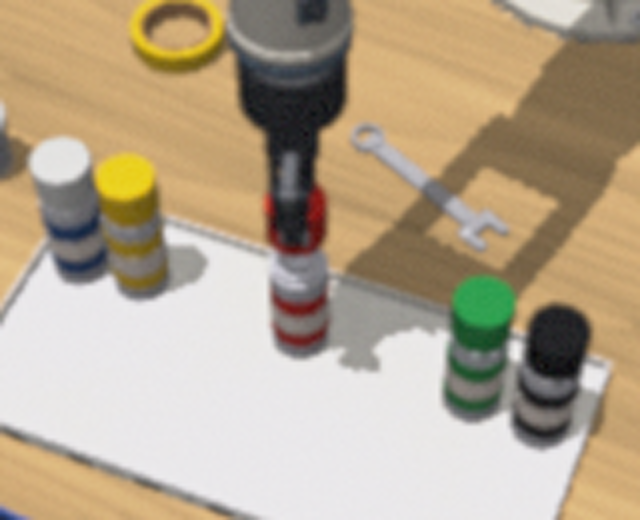

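View pics/wrist11.png

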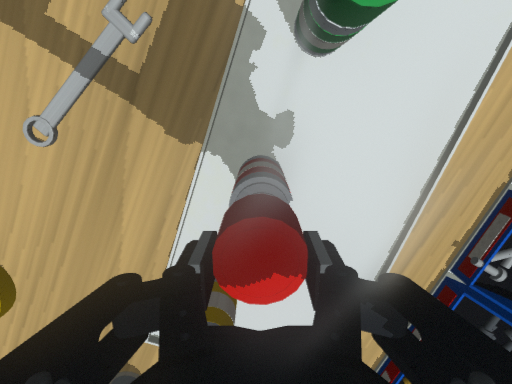

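play_rows:
  rows:
    - [255, [0.09, 0.12, 0], [0, 0, 0]]
    - [255, [0.09, 0.12, 0.8], [0, 0, 0]]
    - [255, [0.09, 0.12, 1.6], [0, 0, 0]]
    - [255, [0.09, 0.12, 2.4], [0, 0, 0]]
    - [255, [0.09, 0.12, 2.4], [0, 0, 0]]
    - [255, [0.09, 0.12, 2.4], [0, 0, 0]]

```text
clock: 20.38
eef_pos: [560.9, -42.9, 141.3]
tcp_rot: [-3.142, -0.001, 1.994]
contact_force: [-0.0, -0.0, -1.5]
opening: 0.536
```

```bash
python3 meas.py 12 scene wrist
```

```text
TCP [560.9 -42.9 141.3] [-3.142e+00 -1.000e-03  1.994e+00] [-0.  -0.  -1.5] 0.5362261093206339 20.3833
scene cap z [127.9 129.9 190.6 203.2] 67
 cap side fit 61 [561.8 -46.1] 1.59
 cap top enc [array([583. , -19.5]), np.float64(2.8)]
scene  can body 211 [561.5 -44.4] 0.71
wrist cap z [160.8 161.3 163.4 163.8] 6611
 cap top enc [array([559.9, -42.7]), np.float64(24.0)]
wrist  can body 1114 [560.1 -43. ] 0.13
```

play_rows:
  rows:
    - [255, [0, 0, 0.2], [0, 0, 0]]
    - [255, [0, 0, 0.4], [0, 0, 0]]
    - [255, [0, 0, 0.6], [0, 0, 0]]
    - [255, [0, 0, 0.6], [0, 0, 0]]

```text
clock: 20.82
eef_pos: [561.7, -43.0, 136.3]
tcp_rot: [3.14, -0.0, 1.994]
contact_force: [1.0, -0.3, 1.8]
opening: 0.531
```

play_rows:
  rows:
    - [255, [0, 0, 0.1], [0, 0, 0]]
    - [255, [0, 0, 0.2], [0, 0, 0]]
    - [255, [0, 0, 0.3], [0, 0, 0]]
    - [255, [0, 0, 0.3], [0, 0, 0]]

```text
clock: 21.15
eef_pos: [562.0, -43.1, 133.8]
tcp_rot: [3.139, 0.0, 1.994]
contact_force: [0.4, -0.7, 2.5]
opening: 0.533
```

play_rows:
  rows:
    - [255, [0, 0, 0.1], [0, 0, 0]]
    - [255, [0, 0, 0.2], [0, 0, 0]]
    - [255, [0, 0, 0.3], [0, 0, 0]]
    - [255, [0, 0, 0.3], [0, 0, 0]]

```text
clock: 21.48
eef_pos: [560.9, -42.9, 129.6]
tcp_rot: [3.141, -0.001, 1.994]
contact_force: [0.4, -0.1, -2.4]
opening: 0.535
```

play_rows:
  rows:
    - [255, [0, 0, 0.1], [0, 0, 0]]
    - [255, [0, 0, 0.2], [0, 0, 0]]
    - [255, [0, 0, 0.2], [0, 0, 0]]

```text
clock: 21.73
eef_pos: [561.4, -43.0, 128.2]
tcp_rot: [3.14, -0.001, 1.994]
contact_force: [-0.4, 0.1, 2.2]
opening: 0.529
```

The force rose to 2.5 N, then dropped to -2.4 N. That looks like the click. The rim is now landing at TCP z 128.2, the height I predicted for fully home. I'll press harder.

play_rows:
  rows:
    - [255, [0, 0, 0.1], [0, 0, 0]]
    - [255, [0, 0, 0.2], [0, 0, 0]]
    - [255, [0, 0, 0.3], [0, 0, 0]]
    - [255, [0, 0, 0.3], [0, 0, 0]]

```text
clock: 22.07
eef_pos: [562.3, -43.3, 128.1]
tcp_rot: [3.139, 0.001, 1.994]
contact_force: [-8.8, 0.0, 29.4]
opening: 0.537
```

```bash
python3 meas.py 13 scene wrist
```

```text
TCP [562.3 -43.3 128.1] [3.139e+00 1.000e-03 1.994e+00] [-8.8  0.  29.4] 0.5371658385463473 22.0667
scene cap z [115.9 118.2 152.  176.6] 63
 cap side fit 29 [561.6 -44.7] 0.85
 cap top enc [array([568.9, -37.3]), np.float64(23.7)]
scene  can body 206 [561.4 -44.6] 0.67
wrist cap z [147.2 147.7 149.8 150.2] 6629
 cap top enc [array([561. , -43.1]), np.float64(23.8)]
wrist  can body 1371 [560.1 -43.1] 0.18
```

play_rows:
  rows:
    - [255, [0.03, -0.07, 0], [0, 0, 0]]
    - [255, [0.03, -0.07, 0], [0, 0, 0]]
    - [255, [0.03, -0.07, 0], [0, 0, 0]]

```text
clock: 22.42
eef_pos: [561.8, -43.3, 128.0]
tcp_rot: [3.138, 0.001, 1.994]
contact_force: [-6.9, -0.5, 27.0]
opening: 0.533
```

```bash
python3 meas.py 14 scene wrist
python3 -c "
import cv2;a=cv2.imread('pics/scene14.png')[110:240,170:330];cv2.imwrite('pics/m14.png',cv2.resize(a,None,fx=4,fy=4,interpolation=2))"
```

```text
TCP [561.8 -43.3 128. ] [3.138e+00 1.000e-03 1.994e+00] [-6.9 -0.5 27. ] 0.5330102561939676 22.4167
scene cap z [116.7 117.6 153.6 184.3] 62
 cap side fit 30 [562.2 -45.2] 0.65
 cap top enc [array([568. , -37.4]), np.float64(23.4)]
scene  can body 209 [561.1 -44.5] 0.65
wrist cap z [147.2 147.7 149.7 150.2] 6635
 cap top enc [array([560.5, -42.9]), np.float64(23.9)]
wrist  can body 1364 [559.9 -43. ] 0.16
```

View pics/m14.png

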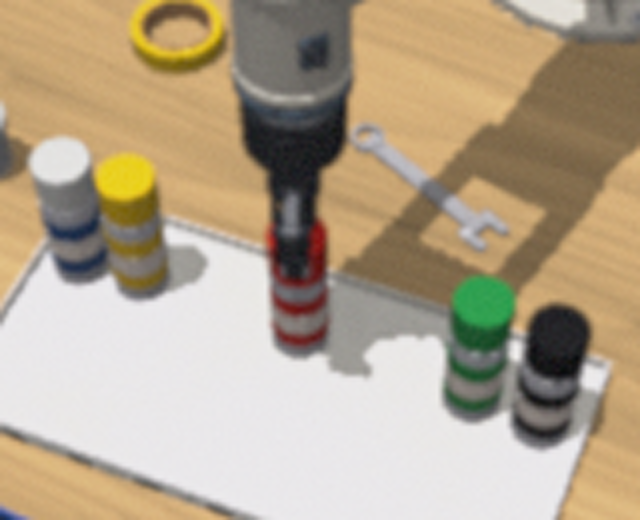

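play_rows:
  rows:
    - [255, [0.04, -0.09, 0], [0, 0, 0]]
    - [255, [0.04, -0.09, 0], [0, 0, 0]]
    - [255, [0.04, -0.09, 0], [0, 0, 0]]
    - [255, [0.04, -0.09, 0], [0, 0, 0]]
    - [255, [0.04, -0.09, 0], [0, 0, 0]]
    - [255, [0.04, -0.09, 0], [0, 0, 0]]

```text
clock: 23.02
eef_pos: [561.5, -43.2, 128.0]
tcp_rot: [3.137, 0.002, 1.994]
contact_force: [-4.7, 0.2, 25.0]
opening: 0.529
```

```bash
python3 meas.py 15 scene wrist
```

```text
TCP [561.5 -43.2 128. ] [3.137e+00 2.000e-03 1.994e+00] [-4.7  0.2 25. ] 0.5289680217660432 23.0167
scene cap z [115.4 116.6 175.2 188.3] 63
 cap side fit 58 [562.2 -46.7] 1.79
 cap top enc [array([582.9, -20.7]), np.float64(2.5)]
scene  can body 208 [561.2 -44.5] 0.74
wrist cap z [147.2 147.6 149.7 150.1] 6638
 cap top enc [array([560.3, -43.2]), np.float64(24.0)]
wrist  can body 1357 [559.8 -43. ] 0.14
```

```bash
python3 -c "
from rig import r,readout
print(r.sign_off());print(readout.sense()['contact_force'])"
```

```text
the job is handed in; nothing more can be done
None
the job is handed in; nothing more can be done
```

I stood the fallen can up in its gap and let it go. I then pressed the red overcap on through the click and down onto the ledge, and handed in at about 23 s with the gripper still holding it down. The hand-in reports no verdict.

**Last checks**
- **Push:** the downward push was about 25 N. About 5 N of sideways force remained after I had eased it down from about 9 N.
- **Cap height:** its top measured about 148.5 mm, against 148 mm when fully home. The tool stopped at 128.0 mm, where I had predicted 128.2 mm.
- **Cap straightness:** the wrist camera put the cap within about 0.5 mm of the can's axis.
- **Can position:** the can stood at about (560–561, -43 to -44) mm. Mid-gap, worked out from the neighbours, is about (561, -43).
- **Neighbours and jar:** the other cans looked unmoved in the last scene picture I viewed. I did not re-measure them or the jar.

**What disagreed**
- **Camera offset:** the cameras differed by 1–2 mm on where the can and cap were. The scene camera's last cap fit was poor because the finger hid part of the cap, so I went by the wrist camera and the force.
- **Click peak:** the 7–14 N peak fell between readings. I saw 2.5 N, then -2.4 N, then a hard stop.
- **First cap grip:** it was too low and pressed on the bench, so I opened and regripped 10 mm higher.

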